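# Strip a fixture stud and lay its parts and the screwdriver on their outlines

### The job

Strip the threaded stud: lift off the loose wing nut, then the spacer, then the bracket, one at a time, standing each upright on the black pad that shows its white outline before taking the next. After these, lay the screwdriver on its own outline too. Each thing must cover its outline and be turned the way the outline shows, and leave the tape roll and the jar where they stand.

Things in the scene. Friction and masses are not known exactly. Their poses are not given: they have to be found in the camera images.
- stud_base: Fixed dark steel foot plate 100 x 80 x 10 mm with a vertical threaded stud. Origin: stud axis at table level, z up. The stud is 10 mm thick and ends 73 mm above the table. On it, from below: bracket, spacer, wing nut, all slid on loosely: they lift straight up. From about 0.7 m ahead of the robot stands a tall heat press: carry things across in front of it.
- wing_nut: Steel wing nut, topmost on the stud, its underside 46 mm above the table. Round hub 28 mm across, 26 mm high, 15 mm through hole; two wings, 6 mm thick, stand out along its +x and -x to 28 mm from the axis and rise to about 31 mm. Origin: hole axis at the underside; z up. Grip across the hub, along its own y, fingertips above the spacer: that is wider, and its top is at the nut's underside.
- spacer: Plain steel tube, 36 mm outside, 15 mm hole, 30 mm high, upright under the wing nut and showing round it, its underside 16 mm above the table. Origin: axis at the underside, z up.
- bracket: Aluminium angle bracket, lowest on the stud, its underside 10 mm above the table. Foot 6 mm thick and 40 mm wide (y), with a 15 mm hole; origin at the hole's axis at the underside, z up. The foot has a round nose of 20 mm radius at +x and reaches to x = -55 mm, where a flange 8 mm thick (from x = -47 to -55 mm), 40 mm wide and 40 mm high stands upright. Grip the flange across its thickness.
- screwdriver: Screwdriver with a red handle lying on the table, 203 mm long, along its own y: handle 32 mm thick from y = +2 to +101 mm, thin shaft to the tip at y = -101 mm. Origin: middle of its length, at the level it lies on. Grip the handle at about y = +40 mm, about 15 to 22 mm above the level it lies on.
- pad_nut: Fixed black pad 90 x 75 mm, 4 mm thick, with a white outline of a disc with two wings along its x. Origin: centre of the outline at table level; the pad's top is 4 mm higher. The wing nut fits either way round.
- pad_spacer: Fixed black pad 80 x 75 mm, 4 mm thick, with a white ring 39 mm across at its centre. Origin: centre of the ring at table level.
- pad_bracket: Fixed black pad 105 x 70 mm (x, y), 4 mm thick, with the white outline of the bracket's foot: round nose to +x, square (flange) end to -x, dark dot for the hole at x = +17.5 mm. Origin: centre of the pad at table level.
- pad_screwdriver: Fixed black pad 60 x 225 mm (x, y), 4 mm thick, with the white outline of the screwdriver along its y: handle at +y, shaft at -y. Origin: middle of the handle outline at table level; the middle of the whole outline is at y = -50 mm. The pad and the screwdriver lie in front of the robot, one to the left and one to the right, whichever way round.
- heat_tape: Bystander: roll of amber tape, 74 mm across, 19 mm high, lying flat, not to be moved. Origin: centre of the underside.
- screw_jar: Bystander: white jar, 70 mm across, 58 mm high, not to be moved. Origin: centre of the underside.

How it is judged:
By the outcome, as a careful person would: the job done as asked, in the order asked, and still so for the second after the job is handed in, with the robot touching nothing.
It also fails if it takes over 141 s, if anything falls off the work surface, if the arm or the gripper's body presses on something with over 40 N, if the wrist force passes 120 N, or if a joint passes its speed limit or range.

### The arm

A 7-joint arm with a two-finger parallel gripper is mounted at the origin on a cart in front of the work surface, level with it; the furniture and walls round the work are solid. World frame = base frame: x ahead of the robot, y to its left, z up, the work surface at z = 0. Lengths are in mm, angles in rad, forces in N, time in s.
With the tool pointing down it reaches from about 400 to 875 mm from the base axis. Payload 4.4 kg.
Tool frame: the origin (TCP) lies midway between the tips of the shut fingers; the grasp point (between the pads) lies 19 mm behind it; z points along the fingers, y is the line along which they close (so a half turn about z gives the same grasp; the last joint's range is limited). The gripper opens to 85 mm and grips with 20 to 120 N. Pads are 22 mm wide; open, the fingers measure 114 mm over their backs; the gripper's body (76 mm by 85 mm) begins 54 mm behind the grasp point. The pads swing forward as they close: fully open they stand 13 mm farther back than shut.
Start: joints at [-1.183, 0.628, 0.038, 1.517, -0.027, 0.996, -0.02], TCP at [284.929, 584.237, 231.313] pointing down, gripper open.
Joint ranges: [-3.06, 3.06], [-0.37, 2.12], [-1.25, 1.32], [0.18, 2.47], [-1.1, 4.24], [0.23, 1.98], [-2.94, 2.94]. Speed limits (rad/s): [2.57, 2.57, 3.14, 3.14, 3.14, 3.14, 3.14].

### API

Orientations are given as [roll, pitch, yaw] about the fixed x, y, z axes, in that order (R = Rz(yaw) Ry(pitch) Rx(roll)).
In Python, from cell import monitor, cams, ctrl gives the robot as it stands.
- The arm moves only by the tool drive_tool, never from a script. Its argument "motion" is a list of rows, each an object with "fingers": the opening, from 0 (shut) to 1 (fully open); "linear": the shift along the tool's x, y, z in m, a list of three; "twist": the turn about the tool's z in rad. In form: [{"fingers": fingers, "linear": [x, y, z], "twist": twist}, ...]. A call has 1 to 5 rows; each row shifts and turns the commanded pose from where the row before left it, along the tool's axes as they then stand; what a row does not reach is not made up. A row lasts 1/12 s, in which the tool goes at most 41.7 mm and 7.16 degrees, less where a joint would pass 70% of its speed; a pose out of reach is approached as far as the arm can. A call with a gripper value outside its range is refused whole. The fingers move at their own pace and stop on an object; the grip force is fixed at half the most. Time passes only in rows, so rows that do not move let the fingers close. It gives the time, the measured TCP pose, the force, the opening and the grip force at its end, in the units of the state.
- monitor.read_state(): the state, without advancing time (a new reading comes with each control period).
- cams.get_image(name): name is "scene" or "top"; returns a dict with "color" (384x512x3 uint8, blue, green, red), "K" (3x3 intrinsics, pixels), "k1" (the pictures are not rectified: a ray, as slopes to the right and down, at radius r is drawn at 1 + k1 r^2 times it, then the intrinsics apply), "R" (3x3) and "t" (3): a world point X has camera coordinates R X + t. Camera axes: x right, y down, z forward; pixel columns grow to the right and rows downward; lengths in mm; the calibration is good to about 2 mm. A picture is of the moment at which its call begins. There is no depth.
- ctrl.finish_job(): hands the job in; it is judged then, once.
The state is a dict: "clock": time; "qpos": joint angles; "qd": joint speeds; "tau": joint torques, N m; "eef_pos": TCP position; "tool_rot": TCP orientation; "force": force on the tool from outside, world axes, zero at the start; "torque": the same for the moment, N m; "width": finger opening in mm; "gripper_force": force on a finger pad.
Only numpy, scipy, OpenCV 4.12 (cv2) and the standard library are available. Lean on these libraries where they do the work, as an engineer would, in place of code of your own. Each camera call takes 0.05 s, during which the arm holds its last target. There are 200 camera calls.

## Working session

There is one attempt and no reset: what is moved stays moved. The work goes in short steps, Python scripts to look and compute and a tool call to move; the robot and the scene stay as the last step left them, time stands still between calls to the robot, and variables do not carry over. Pictures are saved under pics/ and viewed, at most 14 in all, crops included, and the job is handed in when it is done.

Besides the shell and the picture viewer there is one more tool, called after "Request:" by a JSON object that holds its "api" and its "payload", one argument or row to a line. drive_tool: Moves the arm, as the interface text tells. Its arguments: {"type":"object","properties":{"motion":{"type":"array"}},"required":["motion"]}

```bash
ls; mkdir -p pics; python3 - <<'E'
from cell import monitor,cams
import cv2,numpy as np
s=monitor.read_state();print(s)
for n in("scene","top"):
    i=cams.get_image(n);cv2.imwrite(f"pics/{n}0.png",i["color"]);np.savez(f"{n}0.npz",**i);print(n,i["K"],i["k1"],i["R"],i["t"])
E
```

```text
pics
{'clock': 0.0, 'qpos': array([-1.18280814,  0.62932999,  0.03846233,  1.51839033, -0.02698419,
        0.99629301, -0.02000986]), 'qd': array([-1.39353985e-03,  7.37594926e-04, -1.43902966e-03,  6.12209586e-04,
       -1.30241332e-05, -3.56638913e-04,  9.71946419e-04]), 'tau': array([ 1.52131938e-04, -5.63398933e+01,  1.22608982e+00, -1.93442023e+01,
        1.09244479e-02,  1.05019144e-02,  1.67052224e-05]), 'eef_pos': array([284.65419804, 583.65086064, 230.39278538]), 'tool_rot': array([-3.13969118e+00,  5.00009081e-05,  2.68778627e+00]), 'force': array([ 0.00854052, -0.23568119,  0.49310894]), 'torque': array([-0.0152928 ,  0.04133548, -0.02612245]), 'gripper_force': 0.0, 'width': 85.66049816850695}
scene [[461.48821802   0.         250.0458951 ]
 [  0.         461.48821802 198.97631406]
 [  0.           0.           1.        ]] -0.19197168511535234 [[ 0.56792725 -0.82302986  0.0089716 ]
 [-0.50866193 -0.35952706 -0.78230642]
 [ 0.64708708  0.43972962 -0.62282917]] [-304.54534296  325.7348463   871.85677088]
top [[436.52587567   0.         251.43762807]
 [  0.         436.52587567 192.16005941]
 [  0.           0.           1.        ]] -0.06642328724454326 [[ 1.07784859e-01 -9.94174104e-01  5.24102211e-04]
 [-9.68034039e-01 -1.05070909e-01 -2.27750308e-01]
 [ 2.26478527e-01  2.40406860e-02 -9.73719427e-01]] [ -39.21660178  516.418407   1079.16271807]
```

View pics/scene0.png

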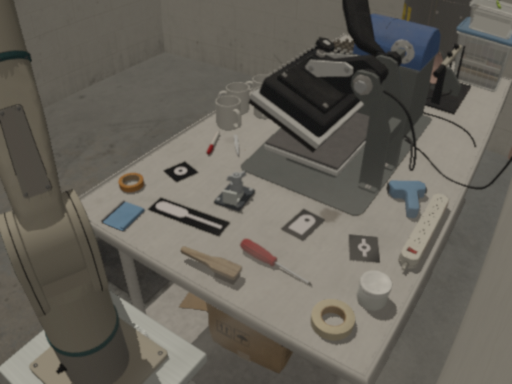

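View pics/top0.png

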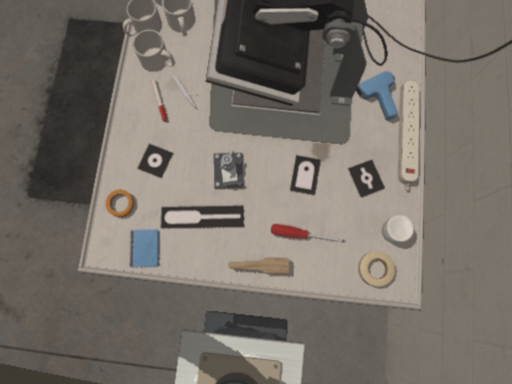

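The top view shows the spacer pad (155,160), stud (228,170), bracket pad (305,175), nut pad (366,178), screwdriver pad (203,217), screwdriver (307,235), and the jar (399,230). The scene view shows the same things, with the stud at (235,190).

```bash
cat > h.py <<'E'
import numpy as np,cv2
def load(n): return dict(np.load(n+".npz"))
def grab(n,tag):
    from cell import cams
    i=cams.get_image(n);np.savez(f"{n}{tag}.npz",**i);return i
def slopes(i,p):
    D=np.array([float(i["k1"]),0,0,0,0])
    return cv2.undistortPoints(np.float64(p).reshape(-1,1,2),i["K"],D,None,None,None,(3,100,1e-12)) .reshape(-1,2) if False else cv2.undistortPoints(np.float64(p).reshape(-1,1,2),i["K"],D).reshape(-1,2)
def ray(i,p):
    s=slopes(i,p);d=np.c_[s,np.ones(len(s))]@i["R"];return -i["R"].T@i["t"],d
def plane(i,p,z):
    c,d=ray(i,p);return c+d*((z-c[2])/d[:,2])[:,None]
def tri(i,p,j,q):
    c1,d1=ray(i,p);c2,d2=ray(j,q);o=[]
    for a,b in zip(d1,d2):
        l=np.linalg.lstsq(np.c_[a,-b],c2-c1,rcond=None)[0];o.append(np.r_[(c1+a*l[0]+c2+b*l[1])/2,np.linalg.norm(c1+a*l[0]-c2-b*l[1])])
    return np.array(o)
def proj(i,X):
    return cv2.projectPoints(np.float64(X).reshape(-1,1,3),cv2.Rodrigues(i["R"])[0],i["t"],i["K"],np.array([float(i["k1"]),0,0,0]))[0].reshape(-1,2)
E
python3 - <<'E'
from h import *
t=load("top0");s=load("scene0")
# black pads in both views
for n,i in(("top",t),("scene",s)):
    m=(i["color"].max(2)<50).astype(np.uint8)
    cs=cv2.findContours(m,cv2.RETR_EXTERNAL,cv2.CHAIN_APPROX_NONE)[0]
    for c in cs:
        a=cv2.contourArea(c)
        if 150<a<4000:
            r=cv2.minAreaRect(c);print(n,np.round(r[0]),np.round(r[1],1),round(r[2]),a, plane(i,[r[0]],4).round()[0])
a=cv2.resize(t["color"][120:260,130:430],None,fx=2.66,fy=2.66,interpolation=cv2.INTER_CUBIC)
b=cv2.resize(s["color"][150:300,100:400],None,fx=2.66,fy=2.66,interpolation=cv2.INTER_CUBIC)
cv2.imwrite("pics/tc.png",a);cv2.imwrite("pics/sc.png",b)
E
```

```text
top [ 57. 170.] [49.4 62.9] 18 1356.5 [534. 568.   4.]
top [ 64. 105.] [35.8 18.1] 25 250.0 [732. 589.   4.]
top [ 92. 100.] [37.8 21.1] 57 282.5 [755. 509.   4.]
top [70. 57.] [21.6 32.2] 52 179.5 [887. 606.   4.]
top [91. 30.] [48.  18.6] 5 458.0 [985. 561.   4.]
scene [ 90. 342.] [22.5 70.3] 66 201.0 [24. 47.  4.]
scene [112. 264.] [53.6 16.7] 75 506.5 [206. 173.   4.]
scene [188. 216.] [77.9 15. ] 20 352.5 [447. 137.   4.]
scene [282. 125.] [81.2  3.9] 38 216.0 [1005.  190.    4.]
scene [404. 116.] [67.1 14.9] 60 210.5 [1343. -144.    4.]
scene [446.  91.] [37.1 42.5] 27 829.5 [1696. -214.    4.]
scene [15. 56.] [30.2  9.8] 2 198.5 [ 880. 1713.    4.]
```

View pics/tc.png

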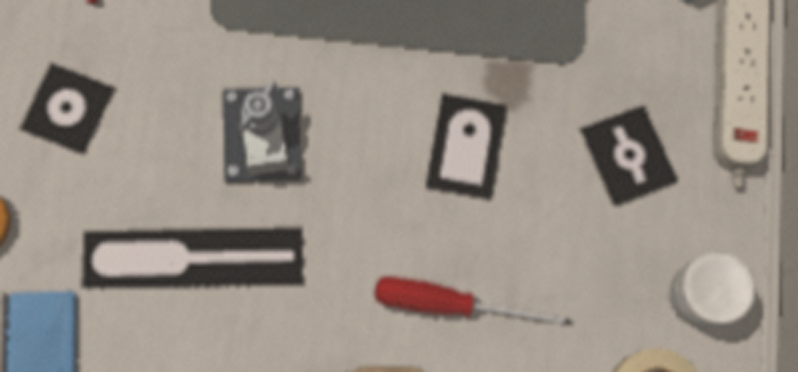

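View pics/sc.png

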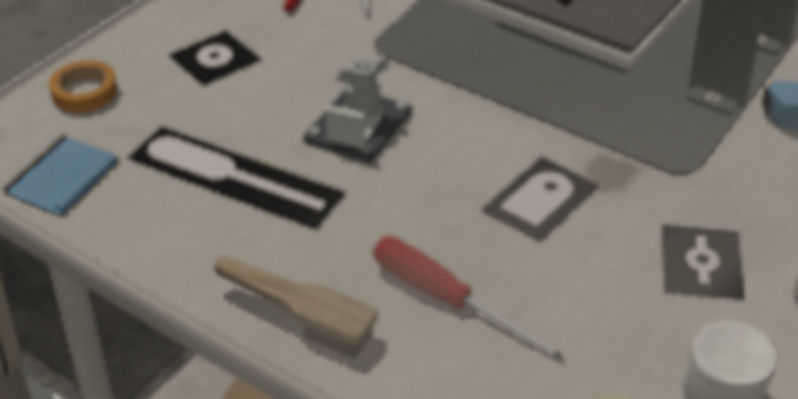

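The crops show the spacer ring at top crop (66,107), stud/nut (258,105) with the bracket flange below (265,155), bracket outline with its nose up (dot at (469,130)), nut outline (629,154), driver outline with its handle left, and the screwdriver with its handle left (380–475).

```bash
cat > pads.py <<'E'
from h import *
t=load("top0");s=load("scene0")
def pt(c): return np.array([130+c[0]/2.66,120+c[1]/2.66])
P={"nut":(629,154),"spacer":(66,107),"bracket":(467,150),"driver":(193,257)}
for n,c in P.items():
    X=plane(t,[pt(c)],4)[0]; out=[]
    for i in(t,s):
        p=proj(i,[X])[0]; g=cv2.cvtColor(i["color"],cv2.COLOR_BGR2GRAY)
        r=60 if n=="driver" else 28
        x0,y0=(p-r).astype(int); roi=cv2.resize(g[y0:y0+2*r,x0:x0+2*r],None,fx=4,fy=4,interpolation=cv2.INTER_CUBIC)
        m=(roi<(100)).astype(np.uint8)
        cs=cv2.findContours(m,cv2.RETR_EXTERNAL,cv2.CHAIN_APPROX_NONE)[0]
        cc=[c for c in cs if cv2.contourArea(c)>1500]
        c=min(cc,key=lambda c:abs(cv2.pointPolygonTest(c,(4.*r,4.*r),True)) if cv2.pointPolygonTest(c,(4.*r,4.*r),False)<0 else -1)
        c=cv2.convexHull(c)
        up=lambda q:(q.reshape(-1,2)+.5)/4-.5+[x0,y0]
        W=plane(i,up(c),4)[:,:2]; ra=cv2.minAreaRect(W.astype(np.float32))
        # white inside
        pm=np.zeros_like(m);cv2.fillConvexPoly(pm,c,1);pm=cv2.erode(pm,np.ones((17,17)))
        w=((roi>110)&(pm>0)).astype(np.uint8)
        wc=max(cv2.findContours(w,cv2.RETR_EXTERNAL,cv2.CHAIN_APPROX_NONE)[0],key=cv2.contourArea)
        WW=plane(i,up(wc),4)[:,:2].astype(np.float32); rw=cv2.minAreaRect(WW); 
        M=cv2.moments(WW.reshape(-1,1,2)); cen=[M["m10"]/M["m00"],M["m01"]/M["m00"]]
        pa=0.5*np.degrees(np.arctan2(2*M["mu11"],M["mu20"]-M["mu02"]))
        pc=proj(i,[[*ra[0],4]])[0]; pw=proj(i,[[*rw[0],4]])[0]
        out.append((pc,pw))
        print(n,"pad",np.round(ra[0],1),np.round(ra[1],1),round(ra[2],1),"white",np.round(rw[0],1),np.round(rw[1],1),round(rw[2],1),"cen",np.round(cen,1),"axis",round(pa,1))
    for k in(0,1): print("   tri",tri(t,[out[0][k]],s,[out[1][k]]).round(1)[0])
E
python3 pads.py
python3 - <<'E'
from h import *
t=load("top0");s=load("scene0")
def up(i,x,y,r): return cv2.resize(i["color"][y-r:y+r,x-r:x+r],(400,400),interpolation=cv2.INTER_CUBIC)
cv2.imwrite("pics/stud.png",cv2.convertScaleAbs(np.hstack([up(t,229,170,22),up(s,235,190,25)]),alpha=1.6))
E
```

```text
nut pad [ 605.2 -293.8] [89.8 74.3] 27.0 white [ 605.7 -293.9] [59.4 32.6] 49.8 cen [ 606.  -294.1] axis 26.8
nut pad [ 604.7 -295.7] [92.5 74.2] 27.0 white [ 607.4 -294.8] [60.6 32.1] 2.7 cen [ 607.5 -294.8] axis 26.2
   tri [ 606.2 -294.8    2.1    1.2]
   tri [ 606.  -294.4    4.6    1.5]
spacer pad [592.4 296.2] [75.6 79.2] 74.3 white [593.6 297.5] [40.5 40.7] 34.3 cen [593.5 297.7] axis 1.7
spacer pad [591.8 293. ] [80.  81.7] 74.2 white [594.7 296.3] [40.3 38.5] 59.7 cen [594.5 296.3] axis 40.1
   tri [593.8 296.3   1.4   1.8]
   tri [594.2 297.    3.9   1.6]
bracket pad [ 596.7 -124.4] [ 70.1 105.8] 85.0 white [ 597.3 -123.9] [45.3 79.4] 85.2 cen [ 595.2 -123.8] axis -4.9
bracket pad [ 596.6 -126.9] [ 72.1 107.6] 85.8 white [ 598.8 -124.4] [45.4 80.1] 84.9 cen [ 596.6 -124.3] axis -4.7
   tri [ 597.9 -125.3    2.     1.8]
   tri [ 597.5 -124.4    4.8    1.3]
driver pad [448.5 143.2] [ 59.2 224.8] 7.3 white [449.5 143.8] [ 36.6 206.2] 7.6 cen [446.1 169.3] axis -82.7
driver pad [448.2 140.8] [ 63.3 227.3] 7.3 white [450.9 142.4] [ 36.4 204.7] 7.2 cen [447.5 168.4] axis -82.8
   tri [449.4 143.    1.9   1.5]
   tri [450.2 143.1   4.    2. ]
```

View pics/stud.png

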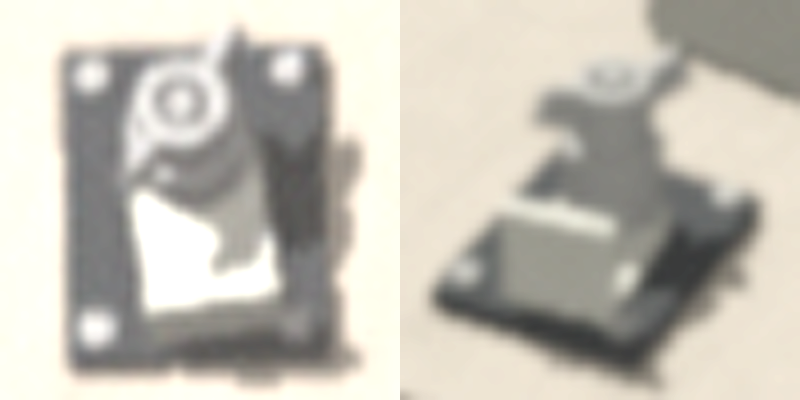

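In this picture the nut's ring is at (180,102) top and (613,77) scene. The wing tips are at (237,33)/(675,55) and (130,165)/(548,103). The flange's outer top edge runs (147,312)-(280,297) top and (500,212)-(612,236) scene.

```bash
python3 - <<'E'
from h import *
t=load("top0");s=load("scene0")
T=lambda p:(np.array(p)+.5)/(400/44)-.5+[207,148]
S=lambda p:(np.array(p)-[400,0]+.5)/8-.5+[210,165]
a=[(180,102),(237,33),(130,165),(147,312),(280,297)]
b=[(613,77),(675,55),(548,103),(500,212),(612,236)]
X=tri(t,T(a),s,S(b));print(X.round(1))
print("ring on z72",plane(t,T(a[:1]),72).round(1),plane(s,S(b[:1]),72).round(1))
print("wings top cam z77",plane(t,T(a[1:3]),77).round(1),plane(s,S(b[1:3]),77).round(1))
d=X[4]-X[3];print("bracket yaw",np.degrees(np.arctan2(d[0],-d[1])), "(x axis)")
for i,k in((t,"t"),(s,"s")):
    q=plane(i,(T if k=="t" else S)((a if k=="t" else b)[3:]),50)[:,:2];d=q[1]-q[0];print(k,q.round(1),np.degrees(np.arctan2(d[0],-d[1])))
# screws of base plate (z~10)
print(plane(t,T([(90,77),(288,68),(97,328)]),11).round(1))
# screwdriver: red mask
for i,n in((t,"t"),(s,"s")):
    h=cv2.cvtColor(i["color"],cv2.COLOR_BGR2HSV);m=(((h[...,0]<8)|(h[...,0]>172))&(h[...,1]>110)&(h[...,2]>60)).astype(np.uint8)
    c=[c for c in cv2.findContours(m,0,1)[0]]
    c=max(c,key=lambda c:cv2.contourArea(c) if cv2.pointPolygonTest(c,tuple(map(float,proj(i,[plane(t,[(288,231.)],16)[0]])[0])),True)>-8 else 0)
    W=plane(i,c.reshape(-1,2),16)[:,:2];r=cv2.minAreaRect(W.astype(np.float32));print(n,cv2.contourArea(c),np.round(r[0],1),np.round(r[1],1),round(r[2],1),proj(i,[[*r[0],16]]).round(1))
tip=[(130+569/2.66,120+321/2.66)];tp=[(100+561/2.66,150+360/2.66)]
print("tip",tri(t,tip,s,tp).round(1),plane(t,tip,16).round(1),plane(s,tp,16).round(1))
E
```

```text
[[5.982e+02 9.080e+01 7.160e+01 2.400e+00]
 [6.188e+02 7.770e+01 7.460e+01 5.000e-01]
 [5.789e+02 1.036e+02 6.680e+01 1.700e+00]
 [5.404e+02 9.520e+01 4.820e+01 1.400e+00]
 [5.493e+02 5.640e+01 4.960e+01 3.100e+00]]
ring on z72 [[597.2  91.6  72. ]] [[598.7  89.7  72. ]]
wings top cam z77 [[618.2  77.3  77. ]
 [575.4 103.1  77. ]] [[615.7  75.9  77. ]
 [568.4  94.5  77. ]]
bracket yaw 12.948597903526856 (x axis)
t [[539.5  95.5]
 [548.1  57.5]] 12.839111399277181
s [[539.1  93.2]
 [550.1  55.1]] 16.10777591281123
[[621.  125.7  11. ]
 [630.3  65.8  11. ]
 [542.7 113.6  11. ]]
t 314.0 [432.4 -93.1] [97.3 29. ] 84.8 [[289.  231.3]]
s 175.0 [438.6 -90.4] [96.1 27.2] 85.9 [[258. 250.]]
tip [[ 4.255e+02 -2.440e+02  4.000e-01  1.300e+00]] [[ 422.8 -240.3   16. ]] [[ 413.3 -249.7   16. ]]
```

```bash
cat > go.py <<'E'
import sys,numpy as np
from cell import monitor
from scipy.spatial.transform import Rotation as Ro
s=monitor.read_state();p=s["eef_pos"];R=Ro.from_euler("xyz",s["tool_rot"])
print("t",round(s["clock"],2),"p",p.round(1),"rpy",np.degrees(s["tool_rot"]).round(1),"w",round(s["width"],1),"gf",round(s["gripper_force"]),"F",s["force"].round(1),"q",s["qpos"].round(2))
a=[float(v) for v in sys.argv[1:]]
if a:
    d=R.inv().apply(np.array(a[:3])-p);y=np.degrees(s["tool_rot"][2])
    print("lin mm (tool axes)",d.round(1),"twist",round(np.radians((y-a[3]+180)%360-180),3) if len(a)>3 else "")
E
python3 go.py 598 90.8 150 147
```

```text
t 0.1 p [284.7 583.7 230.5] rpy [-179.9   -0.   154. ] w 85.5 gf 0 F [ 0.1 -0.4  0.2] q [-1.18  0.63  0.04  1.52 -0.03  1.   -0.02]
lin mm (tool axes) [-497.7 -305.6   81. ] twist 0.122
```

Request:
{"api": "drive_tool", "payload": {
  "motion": [
    {"fingers": 1, "linear": [-0.031, -0.019, 0.004], "twist": 0},
    {"fingers": 1, "linear": [-0.031, -0.019, 0.004], "twist": 0},
    {"fingers": 1, "linear": [-0.031, -0.019, 0.004], "twist": 0},
    {"fingers": 1, "linear": [-0.031, -0.019, 0.004], "twist": 0},
    {"fingers": 1, "linear": [-0.031, -0.019, 0.004], "twist": 0}
  ]
}}

```text
clock: 0.52
eef_pos: [383.0, 429.2, 210.8]
tool_rot: [-3.141, -0.0, 2.688]
force: [0.4, -0.0, -0.7]
width: 85.3
gripper_force: 0.0
```

Request:
{"api": "drive_tool", "payload": {
  "motion": [
    {"fingers": 1, "linear": [-0.031, -0.019, 0.004], "twist": 0},
    {"fingers": 1, "linear": [-0.031, -0.019, 0.004], "twist": 0},
    {"fingers": 1, "linear": [-0.031, -0.019, 0.004], "twist": 0},
    {"fingers": 1, "linear": [-0.031, -0.019, 0.004], "twist": 0},
    {"fingers": 1, "linear": [-0.031, -0.019, 0.004], "twist": 0}
  ]
}}

```text
clock: 0.93
eef_pos: [480.7, 275.9, 190.9]
tool_rot: [-3.141, -0.0, 2.688]
force: [0.2, 0.4, -0.0]
width: 85.5
gripper_force: 0.0
```

Request:
{"api": "drive_tool", "payload": {
  "motion": [
    {"fingers": 1, "linear": [-0.031, -0.019, 0.004], "twist": 0},
    {"fingers": 1, "linear": [-0.031, -0.019, 0.004], "twist": 0},
    {"fingers": 1, "linear": [-0.031, -0.019, 0.004], "twist": 0},
    {"fingers": 1, "linear": [-0.031, -0.019, 0.004], "twist": 0},
    {"fingers": 1, "linear": [-0.031, -0.019, 0.004], "twist": 0}
  ]
}}

```text
clock: 1.35
eef_pos: [578.4, 122.5, 170.8]
tool_rot: [-3.141, -0.001, 2.688]
force: [-0.3, -0.0, 1.0]
width: 85.5
gripper_force: 0.0
```

Request:
{"api": "drive_tool", "payload": {
  "motion": [
    {"fingers": 1, "linear": [0, 0, 0], "twist": 0},
    {"fingers": 1, "linear": [0, 0, 0], "twist": 0.1}
  ]
}}

```text
clock: 1.52
eef_pos: [578.8, 120.3, 170.5]
tool_rot: [-3.14, 0.0, 2.581]
force: [-0.1, 1.5, 0.3]
width: 85.9
gripper_force: 0.0
```

```bash
python3 go.py 598 90.8 110 147
```

```text
t 1.52 p [578.8 120.3 170.5] rpy [-179.9    0.   147.9] w 85.9 gf 0 F [-0.1  1.5  0.3] q [-0.28  0.62  0.05  1.75 -0.04  0.78  0.79]
lin mm (tool axes) [-32.  -14.7  60.5] twist 0.015
```

Request:
{"api": "drive_tool", "payload": {
  "motion": [
    {"fingers": 1, "linear": [-0.016, -0.0075, 0.03], "twist": 0.015},
    {"fingers": 1, "linear": [-0.016, -0.0075, 0.03], "twist": 0},
    {"fingers": 1, "linear": [0, 0, 0], "twist": 0},
    {"fingers": 1, "linear": [0, 0, 0], "twist": 0}
  ]
}}

```text
clock: 1.85
eef_pos: [595.6, 93.3, 109.5]
tool_rot: [-3.138, -0.003, 2.571]
force: [-0.6, 0.7, 0.2]
width: 85.6
gripper_force: 0.0
```

```bash
python3 go.py 598 90.8 48.5 147; python3 - <<'E'
from h import *
t=grab("top","1");s=grab("scene","1")
def up(i,x,y,r): return cv2.resize(i["color"][y-r:y+r,x-r:x+r],(400,400),interpolation=cv2.INTER_CUBIC)
cv2.imwrite("pics/stud1.png",cv2.convertScaleAbs(np.hstack([up(t,229,165,32),up(s,235,180,32)]),alpha=1.5))
E
```

```text
t 1.85 p [595.6  93.3 109.5] rpy [-179.8   -0.2  147.3] w 85.6 gf 0 F [-0.6  0.7  0.2] q [-0.23  0.71  0.04  1.76 -0.04  0.67  0.84]
lin mm (tool axes) [-3.6 -0.6 61. ] twist 0.005
```

View pics/stud1.png

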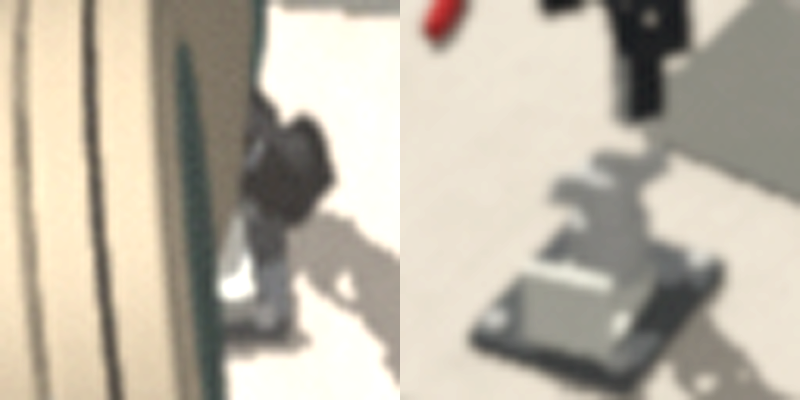

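The hand hangs above the nut, with a fingertip at about (640,110) and the nut at (610,170). Going down.

Request:
{"api": "drive_tool", "payload": {
  "motion": [
    {"fingers": 1, "linear": [-0.0036, -0.0006, 0.02], "twist": 0.005},
    {"fingers": 1, "linear": [0, 0, 0.02], "twist": 0},
    {"fingers": 1, "linear": [0, 0, 0.015], "twist": 0},
    {"fingers": 1, "linear": [0, 0, 0.004], "twist": 0},
    {"fingers": 1, "linear": [0, 0, 0], "twist": 0}
  ]
}}

```text
clock: 2.37
eef_pos: [599.4, 93.4, 52.6]
tool_rot: [3.141, -0.001, 2.569]
force: [-0.5, -0.2, -0.0]
width: 85.5
gripper_force: 0.0
```

```bash
python3 go.py 598 90.8 49 147
```

```text
t 2.37 p [599.4  93.4  52.6] rpy [180.   -0.  147.2] w 85.5 gf 0 F [-0.5 -0.2 -0. ] q [-0.22  0.8   0.03  1.78 -0.05  0.56  0.84]
lin mm (tool axes) [-0.2 -2.9  3.6] twist 0.004
```

Request:
{"api": "drive_tool", "payload": {
  "motion": [
    {"fingers": 1, "linear": [0, -0.003, 0.003], "twist": 0},
    {"fingers": 1, "linear": [0, 0, 0], "twist": 0},
    {"fingers": 0.5, "linear": [0, 0, 0], "twist": 0},
    {"fingers": 0.5, "linear": [0, 0, 0], "twist": 0},
    {"fingers": 0.3, "linear": [0, 0, 0], "twist": 0}
  ]
}}

```text
clock: 2.78
eef_pos: [598.5, 89.6, 49.9]
tool_rot: [3.141, 0.001, 2.568]
force: [0.4, -0.3, 0.0]
width: 51.5
gripper_force: 0.0
```

Request:
{"api": "drive_tool", "payload": {
  "motion": [
    {"fingers": 0.2, "linear": [0, 0, 0], "twist": 0},
    {"fingers": 0.0, "linear": [0, 0, 0], "twist": 0},
    {"fingers": 0, "linear": [0, 0, 0], "twist": 0},
    {"fingers": 0, "linear": [0, 0, 0], "twist": 0},
    {"fingers": 0, "linear": [0, 0, 0], "twist": 0}
  ]
}}

```text
clock: 3.2
eef_pos: [598.5, 89.6, 49.8]
tool_rot: [3.141, 0.001, 2.568]
force: [-0.6, 0.0, 5.1]
width: 24.9
gripper_force: 59.2
```

Request:
{"api": "drive_tool", "payload": {
  "motion": [
    {"fingers": 0, "linear": [0, 0, 0], "twist": 0},
    {"fingers": 0, "linear": [0, 0, 0], "twist": 0},
    {"fingers": 0, "linear": [0, 0, 0], "twist": 0}
  ]
}}

```text
clock: 3.45
eef_pos: [598.5, 89.7, 49.8]
tool_rot: [3.141, 0.001, 2.568]
force: [-1.0, 0.2, 5.1]
width: 25.4
gripper_force: 59.2
```

```bash
python3 go.py 598 90.8 49 147
```

```text
t 3.45 p [598.5  89.7  49.8] rpy [180.    0.  147.1] w 25.4 gf 59 F [-1.   0.2  5.1] q [-0.22  0.8   0.03  1.78 -0.05  0.55  0.84]
lin mm (tool axes) [1.  0.7 0.8] twist 0.002
```

Request:
{"api": "drive_tool", "payload": {
  "motion": [
    {"fingers": 0, "linear": [0, 0, -0.01], "twist": 0},
    {"fingers": 0, "linear": [0, 0, -0.015], "twist": 0},
    {"fingers": 0, "linear": [0, 0, -0.025], "twist": 0},
    {"fingers": 0, "linear": [0, 0, -0.025], "twist": 0},
    {"fingers": 0, "linear": [0, 0, 0], "twist": 0}
  ]
}}

```text
clock: 3.87
eef_pos: [601.1, 89.8, 129.1]
tool_rot: [3.136, 0.006, 2.568]
force: [0.8, -1.1, 0.0]
width: 24.9
gripper_force: 59.6
```

```bash
python3 go.py 606 -294.4 130 26.7; python3 - <<'E'
from h import *
s=grab("scene","2")
def up(i,x,y,r): return cv2.resize(i["color"][y-r:y+r,x-r:x+r],(500,500),interpolation=cv2.INTER_CUBIC)
cv2.imwrite("pics/lift2.png",cv2.convertScaleAbs(up(s,235,165,45),alpha=1.5))
E
```

```text
t 3.87 p [601.1  89.8 129.1] rpy [179.7   0.3 147.1] w 24.9 gf 60 F [ 0.8 -1.1  0. ] q [-0.22  0.69  0.04  1.74 -0.04  0.7   0.84]
lin mm (tool axes) [-212.8 -320.    -1.4] twist 2.102
```

View pics/lift2.png

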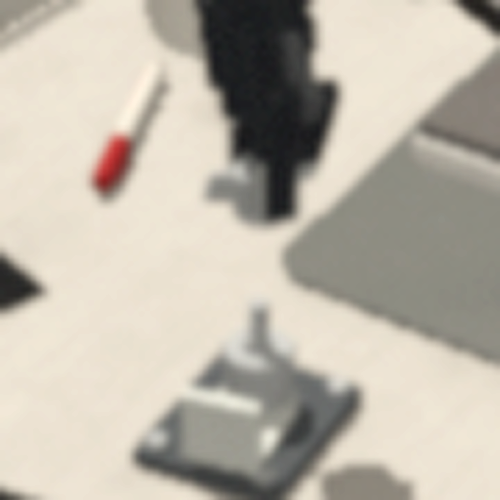

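The nut is in the gripper at about (240,190). The spacer stays on the stud at (265,360). Carrying the nut across.

Request:
{"api": "drive_tool", "payload": {
  "motion": [
    {"fingers": 0, "linear": [-0.0193, -0.0291, 0], "twist": 0},
    {"fingers": 0, "linear": [-0.0193, -0.0291, 0], "twist": 0},
    {"fingers": 0, "linear": [-0.0193, -0.0291, 0], "twist": 0},
    {"fingers": 0, "linear": [-0.0193, -0.0291, 0], "twist": 0},
    {"fingers": 0, "linear": [-0.0193, -0.0291, 0], "twist": 0}
  ]
}}

```text
clock: 4.33
eef_pos: [599.0, -86.5, 123.3]
tool_rot: [-3.14, -0.002, 2.568]
force: [-0.3, -0.9, -0.0]
width: 25.3
gripper_force: 59.5
```

Request:
{"api": "drive_tool", "payload": {
  "motion": [
    {"fingers": 0, "linear": [-0.0193, -0.0291, 0], "twist": 0},
    {"fingers": 0, "linear": [-0.0193, -0.0291, 0], "twist": 0},
    {"fingers": 0, "linear": [-0.0193, -0.0291, 0], "twist": 0},
    {"fingers": 0, "linear": [-0.0193, -0.0291, 0], "twist": 0},
    {"fingers": 0, "linear": [-0.0193, -0.0291, 0], "twist": 0}
  ]
}}

```text
clock: 4.75
eef_pos: [601.0, -261.0, 123.1]
tool_rot: [-3.141, -0.002, 2.568]
force: [0.1, 0.5, -1.0]
width: 25.4
gripper_force: 59.5
```

Request:
{"api": "drive_tool", "payload": {
  "motion": [
    {"fingers": 0, "linear": [-0.0193, -0.0291, 0], "twist": 0},
    {"fingers": 0, "linear": [0, 0, 0], "twist": 0.12},
    {"fingers": 0, "linear": [0, 0, 0], "twist": 0.12},
    {"fingers": 0, "linear": [0, 0, 0], "twist": 0.12},
    {"fingers": 0, "linear": [0, 0, 0], "twist": 0.12}
  ]
}}

```text
clock: 5.17
eef_pos: [601.5, -294.4, 122.9]
tool_rot: [-3.14, -0.002, 2.081]
force: [0.4, -0.2, -0.3]
width: 25.3
gripper_force: 59.6
```

Request:
{"api": "drive_tool", "payload": {
  "motion": [
    {"fingers": 0, "linear": [0, 0, 0], "twist": 0.12},
    {"fingers": 0, "linear": [0, 0, 0], "twist": 0.12},
    {"fingers": 0, "linear": [0, 0, 0], "twist": 0.12},
    {"fingers": 0, "linear": [0, 0, 0], "twist": 0.12},
    {"fingers": 0, "linear": [0, 0, 0], "twist": 0.12}
  ]
}}

```text
clock: 5.58
eef_pos: [601.7, -294.0, 123.0]
tool_rot: [-3.139, -0.001, 1.482]
force: [0.6, -0.1, -0.5]
width: 25.6
gripper_force: 59.6
```

Request:
{"api": "drive_tool", "payload": {
  "motion": [
    {"fingers": 0, "linear": [0, 0, 0], "twist": 0.12},
    {"fingers": 0, "linear": [0, 0, 0], "twist": 0.12},
    {"fingers": 0, "linear": [0, 0, 0], "twist": 0.12},
    {"fingers": 0, "linear": [0, 0, 0], "twist": 0.12},
    {"fingers": 0, "linear": [0, 0, 0], "twist": 0.12}
  ]
}}

```text
clock: 6.0
eef_pos: [601.7, -294.0, 123.0]
tool_rot: [-3.139, 0.001, 0.882]
force: [0.4, -0.0, -0.7]
width: 25.0
gripper_force: 59.6
```

Request:
{"api": "drive_tool", "payload": {
  "motion": [
    {"fingers": 0, "linear": [0, 0, 0], "twist": 0.12},
    {"fingers": 0, "linear": [0, 0, 0], "twist": 0.12},
    {"fingers": 0, "linear": [0, 0, 0], "twist": 0.12},
    {"fingers": 0, "linear": [0, 0, 0], "twist": 0.065},
    {"fingers": 0, "linear": [0, 0, 0], "twist": 0}
  ]
}}

```text
clock: 6.42
eef_pos: [601.8, -293.8, 122.9]
tool_rot: [-3.14, 0.002, 0.461]
force: [0.3, -0.8, -1.6]
width: 25.6
gripper_force: 59.6
```

```bash
python3 go.py 606 -294.4 40 26.7; python3 - <<'E'
from h import *
s=grab("scene","3");t=grab("top","3")
def up(i,x,y,r): return cv2.resize(i["color"][y-r:y+r,x-r:x+r],(400,400),interpolation=cv2.INTER_CUBIC)
cv2.imwrite("pics/n3.png",cv2.convertScaleAbs(np.hstack([up(t,366,175,35),up(s,363,220,45)]),alpha=1.5))
E
```

```text
t 6.42 p [ 601.8 -293.8  122.9] rpy [-1.799e+02  1.000e-01  2.640e+01] w 25.6 gf 60 F [ 0.3 -0.8 -1.6] q [ 0.1   0.85  0.57  1.56 -0.54  0.9  -0.25]
lin mm (tool axes) [ 3.7  2.6 82.9] twist -0.005
```

View pics/n3.png

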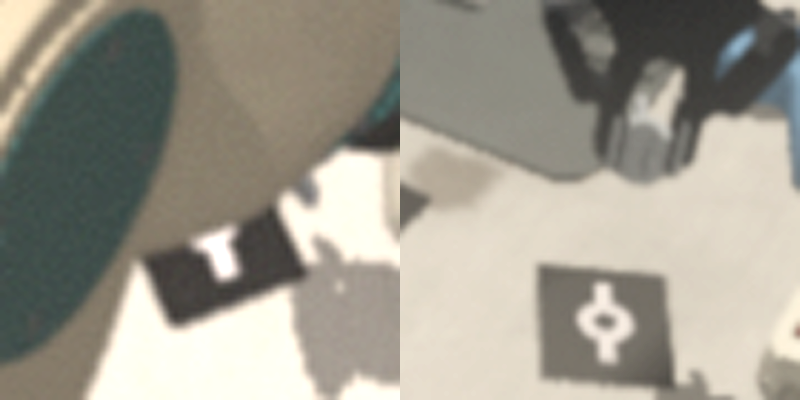

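The nut hangs upright in the hand at (645,140) with a wing facing the camera, above the outline at (605,322). Lowering it.

Request:
{"api": "drive_tool", "payload": {
  "motion": [
    {"fingers": 0, "linear": [0.0037, 0.0026, 0.03], "twist": 0},
    {"fingers": 0, "linear": [0, 0, 0.03], "twist": 0},
    {"fingers": 0, "linear": [0, 0, 0.025], "twist": 0},
    {"fingers": 0, "linear": [0, 0, 0.015], "twist": 0},
    {"fingers": 0, "linear": [0, 0, 0], "twist": 0}
  ]
}}

```text
clock: 6.93
eef_pos: [604.6, -293.6, 20.4]
tool_rot: [-3.136, 0.004, 0.464]
force: [0.5, 1.5, -0.4]
width: 25.7
gripper_force: 59.5
```

```bash
python3 go.py 606 -294.4 8.8 26.7
```

```text
t 6.93 p [ 604.6 -293.6   20.4] rpy [-179.7    0.2   26.6] w 25.7 gf 60 F [ 0.5  1.5 -0.4] q [ 0.14  0.98  0.49  1.59 -0.62  0.74 -0.19]
lin mm (tool axes) [ 1.   1.4 11.6] twist -0.002
```

Request:
{"api": "drive_tool", "payload": {
  "motion": [
    {"fingers": 0, "linear": [0.001, 0.0014, 0.007], "twist": 0},
    {"fingers": 0, "linear": [0, 0, 0.003], "twist": 0},
    {"fingers": 0, "linear": [0, 0, 0.0015], "twist": 0},
    {"fingers": 0, "linear": [0, 0, 0], "twist": 0}
  ]
}}

```text
clock: 7.27
eef_pos: [609.2, -296.3, 13.6]
tool_rot: [3.141, -0.001, 0.463]
force: [0.7, -0.5, -0.9]
width: 25.4
gripper_force: 59.5
```

```bash
python3 go.py 606 -294.4 8 26.7
```

```text
t 7.27 p [ 609.2 -296.3   13.6] rpy [179.9  -0.   26.5] w 25.4 gf 60 F [ 0.7 -0.5 -0.9] q [ 0.15  0.99  0.48  1.58 -0.63  0.73 -0.19]
lin mm (tool axes) [-2.  -3.2  5.6] twist -0.003
```

Request:
{"api": "drive_tool", "payload": {
  "motion": [
    {"fingers": 0, "linear": [0, 0, 0], "twist": 0},
    {"fingers": 0, "linear": [0, 0, 0], "twist": 0}
  ]
}}

```text
clock: 7.43
eef_pos: [609.1, -296.2, 13.7]
tool_rot: [3.141, -0.001, 0.463]
force: [-0.2, -0.0, 0.4]
width: 25.1
gripper_force: 59.5
```

```bash
python3 go.py 606 -294.4 8.5 26.7
```

```text
t 7.43 p [ 609.1 -296.2   13.7] rpy [179.9  -0.   26.5] w 25.1 gf 60 F [-0.2 -0.   0.4] q [ 0.15  0.99  0.48  1.58 -0.63  0.73 -0.19]
lin mm (tool axes) [-2.  -3.   5.2] twist -0.003
```

Request:
{"api": "drive_tool", "payload": {
  "motion": [
    {"fingers": 0, "linear": [-0.002, -0.003, 0.002], "twist": 0},
    {"fingers": 0, "linear": [0, 0, 0.002], "twist": 0},
    {"fingers": 0, "linear": [0, 0, 0], "twist": 0},
    {"fingers": 0, "linear": [0, 0, 0], "twist": 0},
    {"fingers": 0, "linear": [0, 0, 0], "twist": 0}
  ]
}}

```text
clock: 7.85
eef_pos: [605.5, -294.2, 8.7]
tool_rot: [-3.142, 0.0, 0.463]
force: [-0.3, 0.4, -0.5]
width: 25.5
gripper_force: 59.5
```

```bash
python3 go.py 606 -294.4 8.5 26.7
```

```text
t 7.85 p [ 605.5 -294.2    8.7] rpy [-180.     0.    26.5] w 25.5 gf 60 F [-0.3  0.4 -0.5] q [ 0.15  0.99  0.48  1.59 -0.63  0.71 -0.18]
lin mm (tool axes) [0.4 0.4 0.2] twist -0.003
```

Request:
{"api": "drive_tool", "payload": {
  "motion": [
    {"fingers": 0, "linear": [0.0004, 0.0004, 0.001], "twist": 0},
    {"fingers": 0, "linear": [0, 0, 0], "twist": 0},
    {"fingers": 0, "linear": [0, 0, 0], "twist": 0}
  ]
}}

```text
clock: 8.1
eef_pos: [606.2, -294.6, 7.9]
tool_rot: [3.141, -0.0, 0.463]
force: [0.6, 0.2, -0.2]
width: 25.6
gripper_force: 59.8
```

Request:
{"api": "drive_tool", "payload": {
  "motion": [
    {"fingers": 0.5, "linear": [0, 0, 0], "twist": 0},
    {"fingers": 0.7, "linear": [0, 0, 0], "twist": 0},
    {"fingers": 0.7, "linear": [0, 0, 0], "twist": 0},
    {"fingers": 0.7, "linear": [0, 0, 0], "twist": 0},
    {"fingers": 0.8, "linear": [0, 0, -0.01], "twist": 0}
  ]
}}

```text
clock: 8.52
eef_pos: [604.8, -293.5, 16.3]
tool_rot: [-3.139, 0.002, 0.463]
force: [-0.1, 0.2, 0.6]
width: 68.3
gripper_force: 0.0
```

Request:
{"api": "drive_tool", "payload": {
  "motion": [
    {"fingers": 1, "linear": [0, 0, -0.03], "twist": 0},
    {"fingers": 1, "linear": [0, 0, -0.035], "twist": 0},
    {"fingers": 1, "linear": [0, 0, -0.035], "twist": 0},
    {"fingers": 1, "linear": [0, 0, 0], "twist": 0}
  ]
}}

```text
clock: 8.85
eef_pos: [609.8, -297.8, 126.1]
tool_rot: [3.131, -0.007, 0.463]
force: [0.5, -0.4, 1.3]
width: 85.5
gripper_force: 0.0
```

```bash
python3 go.py 598.3 90.4 110 98
```

```text
t 8.85 p [ 609.8 -297.8  126.1] rpy [179.4  -0.4  26.5] w 85.5 gf 0 F [ 0.5 -0.4  1.3] q [ 0.1   0.85  0.57  1.55 -0.55  0.89 -0.25]
lin mm (tool axes) [ 162.9 -352.6   13.3] twist -1.248
```

Request:
{"api": "drive_tool", "payload": {
  "motion": [
    {"fingers": 1, "linear": [0.0148, -0.032, 0], "twist": 0},
    {"fingers": 1, "linear": [0.0148, -0.032, 0], "twist": 0},
    {"fingers": 1, "linear": [0.0148, -0.032, 0], "twist": 0},
    {"fingers": 1, "linear": [0.0148, -0.032, 0], "twist": 0},
    {"fingers": 1, "linear": [0.0148, -0.032, 0], "twist": 0}
  ]
}}

```text
clock: 9.27
eef_pos: [600.8, -116.7, 118.5]
tool_rot: [3.141, -0.001, 0.462]
force: [1.0, 0.5, -0.5]
width: 85.6
gripper_force: 0.0
```

Request:
{"api": "drive_tool", "payload": {
  "motion": [
    {"fingers": 1, "linear": [0.0148, -0.032, 0], "twist": 0},
    {"fingers": 1, "linear": [0.0148, -0.032, 0], "twist": 0},
    {"fingers": 1, "linear": [0.0148, -0.032, 0], "twist": 0},
    {"fingers": 1, "linear": [0.0148, -0.032, 0], "twist": 0},
    {"fingers": 1, "linear": [0.0148, -0.032, 0], "twist": 0}
  ]
}}

```text
clock: 9.68
eef_pos: [595.6, 59.7, 118.5]
tool_rot: [3.142, -0.001, 0.463]
force: [0.8, -0.2, 0.4]
width: 85.4
gripper_force: 0.0
```

Request:
{"api": "drive_tool", "payload": {
  "motion": [
    {"fingers": 1, "linear": [0.0148, -0.032, 0], "twist": 0},
    {"fingers": 1, "linear": [0, 0, 0], "twist": 0.105},
    {"fingers": 1, "linear": [0, 0, 0], "twist": 0.105},
    {"fingers": 1, "linear": [0, 0, 0], "twist": 0},
    {"fingers": 1, "linear": [0, 0, 0], "twist": 0}
  ]
}}

```text
clock: 10.1
eef_pos: [594.7, 93.1, 118.2]
tool_rot: [3.141, -0.0, 0.256]
force: [0.4, -0.7, -0.0]
width: 85.3
gripper_force: 0.0
```

```bash
python3 go.py 598.3 90.6 22 14.5; python3 - <<'E'
from h import *
s=grab("scene","4");t=grab("top","4")
def up(i,x,y,r): return cv2.resize(i["color"][y-r:y+r,x-r:x+r],(400,400),interpolation=cv2.INTER_CUBIC)
cv2.imwrite("pics/n4.png",cv2.convertScaleAbs(np.hstack([up(t,366,175,25),up(s,363,245,25)]),alpha=1.5))
E
```

```text
t 10.1 p [594.7  93.1 118.2] rpy [180.   -0.   14.6] w 85.3 gf 0 F [ 0.4 -0.7 -0. ] q [-0.6   0.8   0.67  1.77 -0.67  0.81 -0.91]
lin mm (tool axes) [ 2.8  3.2 96.2] twist 0.002
```

View pics/n4.png

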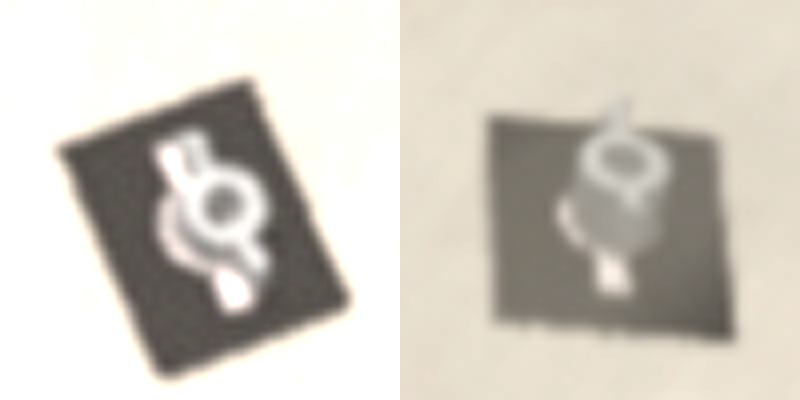

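The nut stands on its pad, with its ring at (228,205) top and (627,160) scene, and outline showing at lower left. Measuring the offset.

```bash
python3 - <<'E'
from h import *
t=load("top4");s=load("scene4")
T=lambda p:(np.array(p)+.5)/8-.5+[341,150]
S=lambda p:(np.array(p)-[400,0]+.5)/8-.5+[338,220]
a=[(226,204)];b=[(626,160)]
print(tri(t,T(a),s,S(b)).round(1),plane(t,T(a),30).round(1),plane(s,S(b),30).round(1))
w=plane(t,T([(192,138),(262,270)]),35);d=w[0]-w[1];print("wing",w.round(1),np.degrees(np.arctan2(d[1],d[0])))
# where ideal nut would appear (u,v in crop)
c=np.array([606.,-294.4]);ax=np.array([np.cos(np.radians(26.6)),np.sin(np.radians(26.6))])
I=[[*c,30],[*(c+28*ax),35],[*(c-28*ax),35],[*c,4]]
print(((proj(t,I)-[341,150]+.5)*8-.5).round());print(((proj(s,I)-[338,220]+.5)*8-.5+[400,0]).round())
E
```

```text
[[ 606.8 -295.1   30.     1.4]] [[ 606.4 -294.5   30. ]] [[ 607.4 -295.6   30. ]]
wing [[ 626.8 -280.6   35. ]
 [ 583.1 -306.5   35. ]] 30.6078854763967
[[226. 205.]
 [196. 127.]
 [263. 276.]
 [206. 225.]]
[[621. 161.]
 [619.  88.]
 [628. 213.]
 [606. 222.]]
```

The nut is within 1 mm and about 2° of its outline. Now the spacer.

Request:
{"api": "drive_tool", "payload": {
  "motion": [
    {"fingers": 1, "linear": [0.0028, 0.0032, 0.02], "twist": 0},
    {"fingers": 1, "linear": [0, 0, 0.025], "twist": 0},
    {"fingers": 1, "linear": [0, 0, 0.015], "twist": 0},
    {"fingers": 1, "linear": [0, 0, 0], "twist": 0},
    {"fingers": 1, "linear": [0, 0, 0], "twist": 0}
  ]
}}

```text
clock: 10.62
eef_pos: [597.8, 90.0, 57.6]
tool_rot: [-3.141, 0.001, 0.253]
force: [0.2, 1.1, -0.5]
width: 85.5
gripper_force: 0.0
```

```bash
python3 go.py 598.3 90.6 22 14.5
```

```text
t 10.62 p [597.8  90.   57.6] rpy [-1.80e+02  1.00e-01  1.45e+01] w 85.5 gf 0 F [ 0.2  1.1 -0.5] q [-0.55  0.88  0.6   1.79 -0.74  0.71 -0.85]
lin mm (tool axes) [ 0.7 -0.4 35.6] twist -0.001
```

Request:
{"api": "drive_tool", "payload": {
  "motion": [
    {"fingers": 1, "linear": [0, 0, 0.015], "twist": 0},
    {"fingers": 1, "linear": [0, 0, 0.012], "twist": 0},
    {"fingers": 1, "linear": [0, 0, 0.006], "twist": 0},
    {"fingers": 1, "linear": [0, 0, 0], "twist": 0},
    {"fingers": 1, "linear": [0, 0, 0], "twist": 0}
  ]
}}

```text
clock: 11.03
eef_pos: [598.2, 90.7, 25.0]
tool_rot: [-3.142, 0.0, 0.253]
force: [-0.1, 0.3, -0.4]
width: 85.3
gripper_force: 0.0
```

```bash
python3 go.py 598.3 90.6 23 14.5
```

```text
t 11.03 p [598.2  90.7  25. ] rpy [-180.     0.    14.5] w 85.3 gf 0 F [-0.1  0.3 -0.4] q [-0.53  0.93  0.56  1.8  -0.78  0.65 -0.82]
lin mm (tool axes) [0.1 0.2 2. ] twist -0.0
```

Request:
{"api": "drive_tool", "payload": {
  "motion": [
    {"fingers": 1, "linear": [0, 0, 0.002], "twist": 0},
    {"fingers": 0.6, "linear": [0, 0, 0], "twist": 0},
    {"fingers": 0.5, "linear": [0, 0, 0], "twist": 0},
    {"fingers": 0.3, "linear": [0, 0, 0], "twist": 0},
    {"fingers": 0.2, "linear": [0, 0, 0], "twist": 0}
  ]
}}

```text
clock: 11.45
eef_pos: [598.2, 90.9, 23.0]
tool_rot: [-3.142, -0.0, 0.253]
force: [-0.6, 0.0, 0.3]
width: 38.8
gripper_force: 0.0
```

Request:
{"api": "drive_tool", "payload": {
  "motion": [
    {"fingers": 0, "linear": [0, 0, 0], "twist": 0},
    {"fingers": 0, "linear": [0, 0, 0], "twist": 0},
    {"fingers": 0, "linear": [0, 0, 0], "twist": 0},
    {"fingers": 0, "linear": [0, 0, 0], "twist": 0}
  ]
}}

```text
clock: 11.78
eef_pos: [598.5, 90.8, 23.3]
tool_rot: [3.142, -0.001, 0.253]
force: [-0.2, -0.0, 5.6]
width: 33.3
gripper_force: 60.1
```

```bash
python3 go.py 598.3 90.6 23 14.5
```

```text
t 11.78 p [598.5  90.8  23.3] rpy [ 1.80e+02 -1.00e-01  1.45e+01] w 33.3 gf 60 F [-0.2 -0.   5.6] q [-0.53  0.93  0.56  1.8  -0.78  0.65 -0.82]
lin mm (tool axes) [-0.2  0.1  0.3] twist -0.0
```

Request:
{"api": "drive_tool", "payload": {
  "motion": [
    {"fingers": 0, "linear": [0, 0, -0.01], "twist": 0},
    {"fingers": 0, "linear": [0, 0, -0.02], "twist": 0},
    {"fingers": 0, "linear": [0, 0, -0.025], "twist": 0},
    {"fingers": 0, "linear": [0, 0, -0.03], "twist": 0},
    {"fingers": 0, "linear": [0, 0, -0.01], "twist": 0}
  ]
}}

```text
clock: 12.2
eef_pos: [599.8, 90.4, 121.5]
tool_rot: [3.14, -0.004, 0.252]
force: [1.9, -0.3, -1.1]
width: 33.1
gripper_force: 59.7
```

Request:
{"api": "drive_tool", "payload": {
  "motion": [
    {"fingers": 0, "linear": [0, 0, 0], "twist": 0},
    {"fingers": 0, "linear": [0, 0, 0], "twist": 0}
  ]
}}

```text
clock: 12.37
eef_pos: [597.7, 91.3, 117.7]
tool_rot: [-3.141, 0.0, 0.253]
force: [0.1, 0.4, -1.3]
width: 33.2
gripper_force: 59.7
```

```bash
python3 go.py 594.2 297 110 14.5
```

```text
t 12.37 p [597.7  91.3 117.7] rpy [-180.     0.    14.5] w 33.2 gf 60 F [ 0.1  0.4 -1.3] q [-0.59  0.81  0.67  1.76 -0.67  0.81 -0.91]
lin mm (tool axes) [  48.1 -200.     7.8] twist 0.0
```

Request:
{"api": "drive_tool", "payload": {
  "motion": [
    {"fingers": 0, "linear": [0.008, -0.0333, 0], "twist": 0},
    {"fingers": 0, "linear": [0.008, -0.0333, 0], "twist": 0},
    {"fingers": 0, "linear": [0.008, -0.0333, 0], "twist": 0},
    {"fingers": 0, "linear": [0.008, -0.0333, 0], "twist": 0},
    {"fingers": 0, "linear": [0.008, -0.0333, 0], "twist": 0}
  ]
}}

```text
clock: 12.78
eef_pos: [593.4, 263.5, 115.4]
tool_rot: [3.142, 0.004, 0.253]
force: [0.1, 0.5, -0.6]
width: 33.4
gripper_force: 59.8
```

Request:
{"api": "drive_tool", "payload": {
  "motion": [
    {"fingers": 0, "linear": [0.008, -0.0333, 0.01], "twist": 0},
    {"fingers": 0, "linear": [0, 0, 0.03], "twist": 0},
    {"fingers": 0, "linear": [0, 0, 0.03], "twist": 0},
    {"fingers": 0, "linear": [0, 0, 0.015], "twist": 0},
    {"fingers": 0, "linear": [0, 0, 0], "twist": 0}
  ]
}}

```text
clock: 13.2
eef_pos: [590.4, 294.8, 27.2]
tool_rot: [3.14, 0.01, 0.252]
force: [-0.8, 0.2, -1.1]
width: 33.2
gripper_force: 59.8
```

Request:
{"api": "drive_tool", "payload": {
  "motion": [
    {"fingers": 0, "linear": [0, 0, 0], "twist": 0},
    {"fingers": 0, "linear": [0, 0, 0], "twist": 0}
  ]
}}

```text
clock: 13.37
eef_pos: [595.7, 295.4, 33.8]
tool_rot: [3.141, -0.002, 0.251]
force: [-0.1, -0.3, -1.0]
width: 33.6
gripper_force: 59.8
```

```bash
python3 go.py 594.2 297 12 14.5
```

```text
t 13.37 p [595.7 295.4  33.8] rpy [ 1.80e+02 -1.00e-01  1.44e+01] w 33.6 gf 60 F [-0.1 -0.3 -1. ] q [-0.85  0.99  0.63  1.62 -0.76  0.79 -1.19]
lin mm (tool axes) [-1.1 -1.9 21.8] twist -0.002
```

Request:
{"api": "drive_tool", "payload": {
  "motion": [
    {"fingers": 0, "linear": [-0.001, -0.002, 0.008], "twist": 0},
    {"fingers": 0, "linear": [0, 0, 0.006], "twist": 0},
    {"fingers": 0, "linear": [0, 0, 0.003], "twist": 0},
    {"fingers": 0, "linear": [0, 0, 0], "twist": 0},
    {"fingers": 0, "linear": [0, 0, 0], "twist": 0}
  ]
}}

```text
clock: 13.78
eef_pos: [593.0, 298.0, 15.8]
tool_rot: [-3.142, 0.0, 0.253]
force: [-0.6, 0.2, -0.9]
width: 33.0
gripper_force: 59.9
```

```bash
python3 go.py 594.2 297 12 14.5
```

```text
t 13.78 p [593.  298.   15.8] rpy [-180.     0.    14.5] w 33.0 gf 60 F [-0.6  0.2 -0.9] q [-0.84  1.01  0.61  1.62 -0.78  0.77 -1.18]
lin mm (tool axes) [0.9 1.2 3.8] twist -0.0
```

Request:
{"api": "drive_tool", "payload": {
  "motion": [
    {"fingers": 0, "linear": [0.001, 0.001, 0.002], "twist": 0},
    {"fingers": 0, "linear": [0, 0, 0.0015], "twist": 0},
    {"fingers": 0, "linear": [0, 0, 0], "twist": 0},
    {"fingers": 0, "linear": [0, 0, 0], "twist": 0},
    {"fingers": 0, "linear": [0, 0, 0], "twist": 0}
  ]
}}

```text
clock: 14.2
eef_pos: [594.4, 297.3, 12.3]
tool_rot: [-3.142, -0.0, 0.253]
force: [-1.2, 0.4, -1.7]
width: 33.2
gripper_force: 59.9
```

```bash
python3 go.py 594.2 297 11.3 14.5
```

```text
t 14.2 p [594.4 297.3  12.3] rpy [-180.    -0.    14.5] w 33.2 gf 60 F [-1.2  0.4 -1.7] q [-0.84  1.02  0.61  1.62 -0.78  0.76 -1.18]
lin mm (tool axes) [-0.2  0.2  1. ] twist -0.0
```

Request:
{"api": "drive_tool", "payload": {
  "motion": [
    {"fingers": 0, "linear": [0, 0, 0.001], "twist": 0},
    {"fingers": 0, "linear": [0, 0, 0], "twist": 0},
    {"fingers": 0.6, "linear": [0, 0, 0], "twist": 0},
    {"fingers": 0.8, "linear": [0, 0, 0], "twist": 0},
    {"fingers": 0.8, "linear": [0, 0, 0], "twist": 0}
  ]
}}

```text
clock: 14.62
eef_pos: [594.4, 297.3, 11.4]
tool_rot: [-3.142, -0.0, 0.253]
force: [-0.5, -0.2, 0.0]
width: 67.4
gripper_force: 0.0
```

Request:
{"api": "drive_tool", "payload": {
  "motion": [
    {"fingers": 1, "linear": [0, 0, -0.005], "twist": 0},
    {"fingers": 1, "linear": [0, 0, -0.02], "twist": 0},
    {"fingers": 1, "linear": [0, 0, -0.035], "twist": 0},
    {"fingers": 1, "linear": [0, 0, -0.035], "twist": 0},
    {"fingers": 1, "linear": [0, 0, -0.02], "twist": 0}
  ]
}}

```text
clock: 15.03
eef_pos: [596.1, 297.2, 130.4]
tool_rot: [-3.141, -0.005, 0.252]
force: [0.1, -0.6, 0.8]
width: 85.3
gripper_force: 0.0
```

Request:
{"api": "drive_tool", "payload": {
  "motion": [
    {"fingers": 1, "linear": [0, 0, 0], "twist": 0},
    {"fingers": 1, "linear": [0, 0, 0], "twist": 0}
  ]
}}

```text
clock: 15.2
eef_pos: [595.1, 297.6, 128.1]
tool_rot: [-3.141, -0.003, 0.253]
force: [-0.0, -0.5, -0.7]
width: 85.6
gripper_force: 0.0
```

```bash
python3 go.py 549 78 125 104.5
```

```text
t 15.2 p [595.1 297.6 128.1] rpy [-179.9   -0.2   14.5] w 85.6 gf 0 F [-0.  -0.5 -0.7] q [-0.89  0.88  0.72  1.58 -0.68  0.94 -1.26]
lin mm (tool axes) [-99.6 201.1   2.6] twist -1.571
```

```bash
python3 - <<'E'
from h import *
s=grab("scene","5");t=grab("top","5")
def up(i,x,y,r): return cv2.resize(i["color"][y-r:y+r,x-r:x+r],(400,400),interpolation=cv2.INTER_CUBIC)
cv2.imwrite("pics/b5.png",cv2.convertScaleAbs(np.hstack([up(t,229,172,20),up(s,235,192,20)]),alpha=1.3))
E
```

```text
(no output)
```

View pics/b5.png

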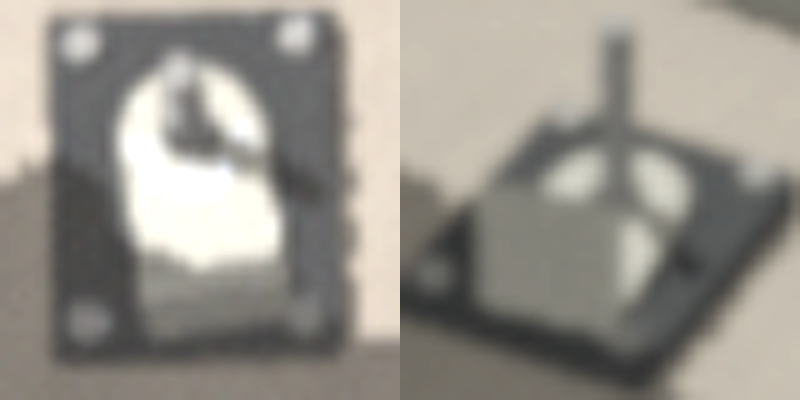

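The bare stud tip shows at (178,66) top and (619,30) scene. The bracket flange foot is at (150,338)-(285,322) top and (480,312)-(612,345) scene.

```bash
python3 - <<'E'
from h import *
t=load("top5");s=load("scene5")
T=lambda p:(np.array(p)+.5)/10-.5+[209,152]
S=lambda p:(np.array(p)-[400,0]+.5)/10-.5+[215,172]
print("stud",tri(t,T([(178,66)]),s,S([(619,30)])).round(1))
a=[(150,338),(285,322)];b=[(480,312),(612,345)]
print("flange foot",tri(t,T(a),s,S(b)).round(1))
for nm,q in(("t",plane(t,T(a),10)),("s",plane(s,S(b),10)),("s-top",plane(s,S([(482,192),(617,214)]),50))):
    d=q[1]-q[0];print(nm,q[:,:2].round(1),q.mean(0)[:2].round(1),np.degrees(np.arctan2(d[0],-d[1])).round(1),np.linalg.norm(d).round(1))
# sides of foot in top view, z=16
q=plane(t,T([(122,150),(133,250),(270,150),(285,260)]),16);
for u in(q[1::-1],q[3:1:-1]):d=u[1]-u[0];print("side",u.round(1)[:,:2],np.degrees(np.arctan2(d[1],d[0])).round(1))
E
```

```text
stud [[600.6  91.4  68.8   2. ]]
flange foot [[541.1  95.6   7.3   1.5]
 [550.3  58.7   6.7   3.1]]
t [[540.   95.8]
 [548.4  59.6]] [544.2  77.7] 13.2 37.2
s [[539.1  93. ]
 [548.4  55.3]] [543.7  74.2] 13.9 38.8
s-top [[541.2  92.6]
 [554.3  57.5]] [547.8  75. ] 20.4 37.4
side [[562.6 103. ]
 [590.6 109.5]] 13.1
side [[564.3  61.3]
 [595.   69. ]] 14.1
```

Request:
{"api": "drive_tool", "payload": {
  "motion": [
    {"fingers": 0.4, "linear": [-0.0142, 0.0287, 0], "twist": 0},
    {"fingers": 0.4, "linear": [-0.0142, 0.0287, 0], "twist": 0},
    {"fingers": 0.4, "linear": [-0.0142, 0.0287, 0], "twist": 0},
    {"fingers": 0.4, "linear": [-0.0142, 0.0287, 0], "twist": 0},
    {"fingers": 0.4, "linear": [-0.0142, 0.0287, 0], "twist": 0}
  ]
}}

```text
clock: 15.72
eef_pos: [559.8, 139.2, 124.7]
tool_rot: [3.141, 0.003, 0.253]
force: [0.3, 0.1, 0.1]
width: 34.3
gripper_force: 0.0
```

Request:
{"api": "drive_tool", "payload": {
  "motion": [
    {"fingers": 0.4, "linear": [-0.0142, 0.0287, 0], "twist": 0},
    {"fingers": 0.4, "linear": [-0.0142, 0.0287, 0], "twist": 0},
    {"fingers": 0.4, "linear": [0, 0, 0], "twist": -0.12},
    {"fingers": 0.4, "linear": [0, 0, 0], "twist": -0.12},
    {"fingers": 0.4, "linear": [0, 0, 0], "twist": -0.12}
  ]
}}

```text
clock: 16.13
eef_pos: [547.1, 77.1, 124.9]
tool_rot: [-3.14, 0.003, 0.617]
force: [0.2, 0.3, -0.5]
width: 34.3
gripper_force: 0.0
```

Request:
{"api": "drive_tool", "payload": {
  "motion": [
    {"fingers": 0.4, "linear": [0, 0, 0], "twist": -0.12},
    {"fingers": 0.4, "linear": [0, 0, 0], "twist": -0.12},
    {"fingers": 0.4, "linear": [0, 0, 0], "twist": -0.12},
    {"fingers": 0.4, "linear": [0, 0, 0], "twist": -0.12},
    {"fingers": 0.4, "linear": [0, 0, 0], "twist": -0.12}
  ]
}}

```text
clock: 16.55
eef_pos: [547.2, 77.9, 124.9]
tool_rot: [-3.139, 0.001, 1.219]
force: [-1.1, 0.4, -0.0]
width: 34.0
gripper_force: 0.0
```

Request:
{"api": "drive_tool", "payload": {
  "motion": [
    {"fingers": 0.4, "linear": [0, 0, 0], "twist": -0.12},
    {"fingers": 0.4, "linear": [0, 0, 0], "twist": -0.12},
    {"fingers": 0.4, "linear": [0, 0, 0], "twist": -0.12},
    {"fingers": 0.4, "linear": [0, 0, 0], "twist": -0.12},
    {"fingers": 0.4, "linear": [0, 0, 0], "twist": -0.12}
  ]
}}

```text
clock: 16.97
eef_pos: [547.1, 77.9, 124.9]
tool_rot: [-3.139, -0.0, 1.819]
force: [0.4, -0.5, -0.2]
width: 34.4
gripper_force: 0.0
```

Request:
{"api": "drive_tool", "payload": {
  "motion": [
    {"fingers": 0.4, "linear": [0, 0, 0], "twist": 0},
    {"fingers": 0.4, "linear": [0, 0, 0], "twist": 0},
    {"fingers": 0.4, "linear": [0, 0, 0], "twist": 0}
  ]
}}

```text
clock: 17.22
eef_pos: [547.8, 77.8, 125.5]
tool_rot: [-3.14, -0.0, 1.81]
force: [-0.3, -0.2, -0.6]
width: 33.9
gripper_force: 0.0
```

```bash
python3 go.py 549 78 22 103.7; python3 - <<'E'
from h import *
s=grab("scene","6");t=grab("top","6")
def up(i,x,y,r): return cv2.resize(i["color"][y-r:y+r,x-r:x+r],(400,400),interpolation=cv2.INTER_CUBIC)
p=proj(t,[[594.2,297,4]])[0].astype(int);q=proj(s,[[594.2,297,4]])[0].astype(int);print(p,q)
cv2.imwrite("pics/s6.png",cv2.convertScaleAbs(np.hstack([up(t,*p,25),up(s,*q,25)]),alpha=1.3))
for z in (4,34):print(((proj(t,[[594.2,297,z]])[0]-p+25.5)*8-.5).round(),((proj(s,[[594.2,297,z]])[0]-q+25.5)*8-.5+[400,0]).round())
E
```

```text
t 17.22 p [547.8  77.8 125.5] rpy [-179.9   -0.   103.7] w 33.9 gf 0 F [-0.3 -0.2 -0.6] q [-0.35  0.65  0.24  1.89 -0.25  0.63  0.28]
lin mm (tool axes) [-1.000e-01  1.400e+00  1.035e+02] twist -0.0
[154 159] [179 170]
[210. 209.] [611. 206.]
[191. 183.] [604. 140.]
```

View pics/s6.png

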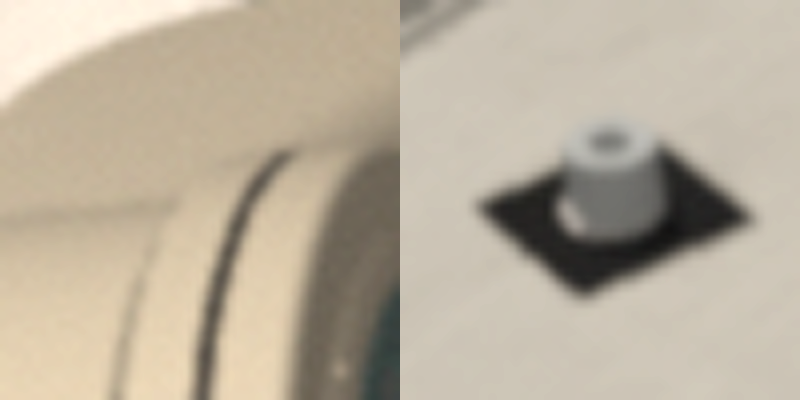

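The spacer stands on its ring, with its top at (610,142) against the ideal (604,140), so it is about 1 mm off. Descending to the flange.

Request:
{"api": "drive_tool", "payload": {
  "motion": [
    {"fingers": 0.4, "linear": [0, 0.0014, 0.025], "twist": 0},
    {"fingers": 0.4, "linear": [0, 0, 0.025], "twist": 0},
    {"fingers": 0.4, "linear": [0, 0, 0.01], "twist": 0},
    {"fingers": 0.4, "linear": [0, 0, 0], "twist": 0},
    {"fingers": 0.4, "linear": [0, 0, 0], "twist": 0}
  ]
}}

```text
clock: 17.73
eef_pos: [549.5, 78.1, 66.2]
tool_rot: [-3.14, 0.0, 1.812]
force: [-0.2, -0.0, 0.8]
width: 34.1
gripper_force: 0.0
```

```bash
python3 go.py 549 78 22 103.7
```

```text
t 17.73 p [549.5  78.1  66.2] rpy [-179.9    0.   103.8] w 34.1 gf 0 F [-0.2 -0.   0.8] q [-0.32  0.74  0.2   1.92 -0.28  0.51  0.31]
lin mm (tool axes) [ 0.  -0.4 44.2] twist 0.002
```

Request:
{"api": "drive_tool", "payload": {
  "motion": [
    {"fingers": 0.4, "linear": [0, 0, 0.015], "twist": 0},
    {"fingers": 0.4, "linear": [0, 0, 0.013], "twist": 0},
    {"fingers": 0.4, "linear": [0, 0, 0.009], "twist": 0},
    {"fingers": 0.4, "linear": [0, 0, 0.003], "twist": 0},
    {"fingers": 0.4, "linear": [0, 0, 0], "twist": 0}
  ]
}}

```text
clock: 18.15
eef_pos: [549.7, 78.2, 26.4]
tool_rot: [-3.141, -0.0, 1.813]
force: [-0.1, -0.5, 0.7]
width: 34.3
gripper_force: 0.0
```

Request:
{"api": "drive_tool", "payload": {
  "motion": [
    {"fingers": 0.4, "linear": [0, 0, 0], "twist": 0},
    {"fingers": 0.3, "linear": [0, 0, 0], "twist": 0},
    {"fingers": 0.2, "linear": [0, 0, 0], "twist": 0},
    {"fingers": 0.15, "linear": [0, 0, 0], "twist": 0},
    {"fingers": 0.1, "linear": [0, 0, 0], "twist": 0}
  ]
}}

```text
clock: 18.57
eef_pos: [549.7, 78.2, 26.6]
tool_rot: [3.141, -0.0, 1.813]
force: [0.1, 0.8, 0.0]
width: 8.6
gripper_force: 0.0
```

Request:
{"api": "drive_tool", "payload": {
  "motion": [
    {"fingers": 0, "linear": [0, 0, 0], "twist": 0},
    {"fingers": 0, "linear": [0, 0, 0], "twist": 0},
    {"fingers": 0, "linear": [0, 0, 0], "twist": 0},
    {"fingers": 0, "linear": [0, 0, 0], "twist": 0}
  ]
}}

```text
clock: 18.9
eef_pos: [549.8, 78.3, 26.8]
tool_rot: [3.141, -0.0, 1.813]
force: [-1.0, 0.1, 5.4]
width: 6.8
gripper_force: 59.4
```

```bash
python3 go.py 549 78 22 103.7
```

```text
t 18.9 p [549.8  78.3  26.8] rpy [180.   -0.  103.9] w 6.8 gf 59 F [-1.   0.1  5.4] q [-0.3   0.81  0.17  1.93 -0.29  0.43  0.33]
lin mm (tool axes) [-0.1 -0.8  4.8] twist 0.003
```

Request:
{"api": "drive_tool", "payload": {
  "motion": [
    {"fingers": 0, "linear": [0, 0, -0.01], "twist": 0},
    {"fingers": 0, "linear": [0, 0, -0.02], "twist": 0},
    {"fingers": 0, "linear": [0, 0, -0.025], "twist": 0},
    {"fingers": 0, "linear": [0, 0, -0.025], "twist": 0},
    {"fingers": 0, "linear": [0, 0, -0.01], "twist": 0}
  ]
}}

```text
clock: 19.32
eef_pos: [551.2, 78.3, 119.3]
tool_rot: [3.137, 0.0, 1.813]
force: [-0.5, 0.0, -1.7]
width: 6.9
gripper_force: 58.8
```

Request:
{"api": "drive_tool", "payload": {
  "motion": [
    {"fingers": 0, "linear": [0, 0, 0], "twist": 0},
    {"fingers": 0, "linear": [0, 0, 0], "twist": 0}
  ]
}}

```text
clock: 19.48
eef_pos: [549.5, 78.4, 116.2]
tool_rot: [3.141, -0.0, 1.813]
force: [-1.1, 0.3, -2.4]
width: 7.0
gripper_force: 58.7
```

```bash
python3 go.py 564.1 -121.6 110 85.2;  python3 - <<'E'
from h import *
s=grab("scene","7");t=grab("top","7")
def up(i,x,y,r): return cv2.resize(i["color"][y-r:y+r,x-r:x+r],(400,400),interpolation=cv2.INTER_CUBIC)
cv2.imwrite("pics/b7.png",cv2.convertScaleAbs(np.hstack([up(t,229,160,35),up(s,235,170,35)]),alpha=1.4))
E
```

```text
t 19.48 p [549.5  78.4 116.2] rpy [180.   -0.  103.9] w 7.0 gf 59 F [-1.1  0.3 -2.4] q [-0.34  0.66  0.23  1.9  -0.25  0.61  0.29]
lin mm (tool axes) [-197.7  -33.8    6.2] twist 0.326
```

View pics/b7.png

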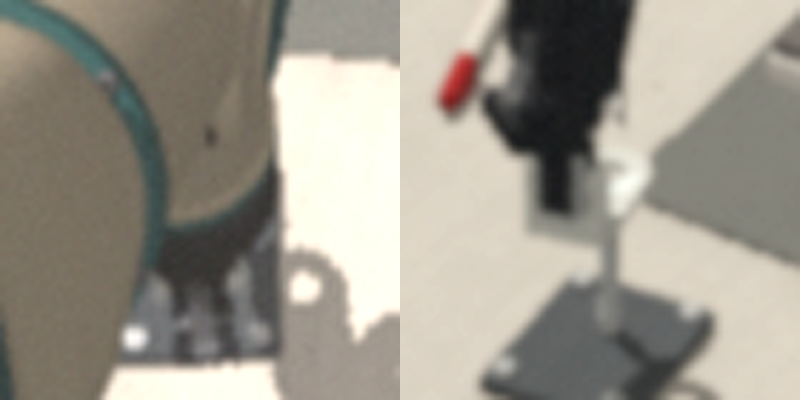

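The bracket is off the stud and held by its flange, with foot hole and nose at (625,180) scene. Carrying it to its pad.

Request:
{"api": "drive_tool", "payload": {
  "motion": [
    {"fingers": 0, "linear": [-0.033, -0.0056, 0], "twist": 0},
    {"fingers": 0, "linear": [-0.033, -0.0056, 0], "twist": 0},
    {"fingers": 0, "linear": [-0.033, -0.0056, 0], "twist": 0},
    {"fingers": 0, "linear": [-0.033, -0.0056, 0], "twist": 0},
    {"fingers": 0, "linear": [-0.033, -0.0056, 0], "twist": 0}
  ]
}}

```text
clock: 20.0
eef_pos: [560.9, -90.0, 114.5]
tool_rot: [-3.139, -0.001, 1.813]
force: [0.5, -0.6, -1.8]
width: 6.7
gripper_force: 58.6
```

Request:
{"api": "drive_tool", "payload": {
  "motion": [
    {"fingers": 0, "linear": [-0.033, -0.0056, 0], "twist": 0},
    {"fingers": 0, "linear": [0, 0, 0], "twist": 0.109},
    {"fingers": 0, "linear": [0, 0, 0.015], "twist": 0.109},
    {"fingers": 0, "linear": [0, 0, 0.025], "twist": 0.109},
    {"fingers": 0, "linear": [0, 0, 0.015], "twist": 0}
  ]
}}

```text
clock: 20.42
eef_pos: [562.7, -121.9, 58.1]
tool_rot: [-3.137, -0.0, 1.481]
force: [-0.2, 0.4, -2.0]
width: 7.2
gripper_force: 58.5
```

Request:
{"api": "drive_tool", "payload": {
  "motion": [
    {"fingers": 0, "linear": [0, 0, 0.01], "twist": 0},
    {"fingers": 0, "linear": [0, 0, 0], "twist": 0},
    {"fingers": 0, "linear": [0, 0, 0], "twist": 0},
    {"fingers": 0, "linear": [0, 0, 0], "twist": 0}
  ]
}}

```text
clock: 20.75
eef_pos: [564.9, -122.3, 51.6]
tool_rot: [3.141, 0.0, 1.486]
force: [0.2, 0.3, -2.2]
width: 6.8
gripper_force: 58.6
```

```bash
python3 go.py 564.1 -121.6 21 85.2
```

```text
t 20.75 p [ 564.9 -122.3   51.6] rpy [180.    0.   85.1] w 6.8 gf 59 F [ 0.2  0.3 -2.2] q [ 0.01  0.79  0.24  1.86 -0.35  0.53  0.4 ]
lin mm (tool axes) [ 0.6 -0.9 30.6] twist -0.001
```

Request:
{"api": "drive_tool", "payload": {
  "motion": [
    {"fingers": 0, "linear": [0.0006, -0.0008, 0.01], "twist": 0},
    {"fingers": 0, "linear": [0, 0, 0.009], "twist": 0},
    {"fingers": 0, "linear": [0, 0, 0.006], "twist": 0},
    {"fingers": 0, "linear": [0, 0, 0.002], "twist": 0},
    {"fingers": 0, "linear": [0, 0, 0], "twist": 0}
  ]
}}

```text
clock: 21.17
eef_pos: [563.2, -121.2, 23.5]
tool_rot: [-3.14, -0.0, 1.486]
force: [-0.6, 0.7, -1.7]
width: 6.8
gripper_force: 58.8
```

Request:
{"api": "drive_tool", "payload": {
  "motion": [
    {"fingers": 0, "linear": [0, 0, 0], "twist": 0},
    {"fingers": 0, "linear": [0, 0, 0], "twist": 0}
  ]
}}

```text
clock: 21.33
eef_pos: [564.0, -121.5, 24.5]
tool_rot: [3.141, 0.0, 1.486]
force: [-0.1, -0.6, -1.7]
width: 6.8
gripper_force: 58.8
```

```bash
python3 go.py 564.1 -121.6 21 85.2
```

```text
t 21.33 p [ 564.  -121.5   24.5] rpy [180.    0.   85.1] w 6.8 gf 59 F [-0.1 -0.6 -1.7] q [ 0.03  0.83  0.22  1.87 -0.36  0.47  0.41]
lin mm (tool axes) [-0.1  0.1  3.5] twist -0.001
```

Request:
{"api": "drive_tool", "payload": {
  "motion": [
    {"fingers": 0, "linear": [0, 0, 0.002], "twist": 0},
    {"fingers": 0, "linear": [0, 0, 0.001], "twist": 0},
    {"fingers": 0, "linear": [0, 0, 0], "twist": 0},
    {"fingers": 0, "linear": [0, 0, 0], "twist": 0},
    {"fingers": 0, "linear": [0, 0, 0], "twist": 0}
  ]
}}

```text
clock: 21.75
eef_pos: [563.8, -121.4, 21.4]
tool_rot: [3.142, -0.0, 1.486]
force: [0.5, -0.3, -2.0]
width: 6.5
gripper_force: 58.8
```

```bash
python3 go.py 564.1 -121.6 20.8 85.2
```

```text
t 21.75 p [ 563.8 -121.4   21.4] rpy [180.   -0.   85.1] w 6.5 gf 59 F [ 0.5 -0.3 -2. ] q [ 0.03  0.84  0.22  1.87 -0.36  0.47  0.41]
lin mm (tool axes) [-0.2  0.3  0.6] twist -0.001
```

Request:
{"api": "drive_tool", "payload": {
  "motion": [
    {"fingers": 0, "linear": [0, 0, 0.0008], "twist": 0},
    {"fingers": 0, "linear": [0, 0, 0], "twist": 0},
    {"fingers": 0.2, "linear": [0, 0, 0], "twist": 0},
    {"fingers": 0.4, "linear": [0, 0, 0], "twist": 0},
    {"fingers": 0.4, "linear": [0, 0, 0], "twist": 0}
  ]
}}

```text
clock: 22.17
eef_pos: [564.0, -121.5, 20.6]
tool_rot: [3.141, 0.0, 1.486]
force: [0.0, 0.1, -0.1]
width: 34.4
gripper_force: 0.0
```

Request:
{"api": "drive_tool", "payload": {
  "motion": [
    {"fingers": 0.4, "linear": [0, 0, -0.01], "twist": 0},
    {"fingers": 0.4, "linear": [0, 0, -0.025], "twist": 0},
    {"fingers": 0.6, "linear": [0, 0, -0.03], "twist": 0},
    {"fingers": 1, "linear": [0, 0, -0.03], "twist": 0},
    {"fingers": 1, "linear": [0, 0, -0.01], "twist": 0}
  ]
}}

```text
clock: 22.58
eef_pos: [566.1, -122.3, 130.2]
tool_rot: [3.135, 0.001, 1.485]
force: [0.8, -1.1, -0.6]
width: 69.3
gripper_force: 0.0
```

Request:
{"api": "drive_tool", "payload": {
  "motion": [
    {"fingers": 1, "linear": [0.03, 0, 0], "twist": 0},
    {"fingers": 1, "linear": [0.035, 0, 0], "twist": 0},
    {"fingers": 1, "linear": [0.035, 0, 0], "twist": 0},
    {"fingers": 1, "linear": [0.035, 0, 0], "twist": 0},
    {"fingers": 1, "linear": [0.03, 0, 0], "twist": 0}
  ]
}}

```text
clock: 23.0
eef_pos: [577.7, 45.9, 125.9]
tool_rot: [3.142, -0.001, 1.487]
force: [0.3, 0.0, -0.1]
width: 85.8
gripper_force: 0.0
```

```bash
python3 go.py; python3 - <<'E'
from h import *
s=grab("scene","8");t=grab("top","8")
def up(i,x,y,r): return cv2.resize(i["color"][y-r:y+r,x-r:x+r],(400,400),interpolation=cv2.INTER_CUBIC)
cv2.imwrite("pics/b8.png",cv2.convertScaleAbs(np.hstack([up(t,303,195,50),up(s,300,225,50)]),alpha=1.4))
E
```

```text
t 23.0 p [577.7  45.9 125.9] rpy [ 1.80e+02 -1.00e-01  8.52e+01] w 85.8 gf 0 F [ 0.3  0.  -0.1] q [-0.33  0.69  0.33  1.82 -0.33  0.68  0.1 ]
```

View pics/b8.png

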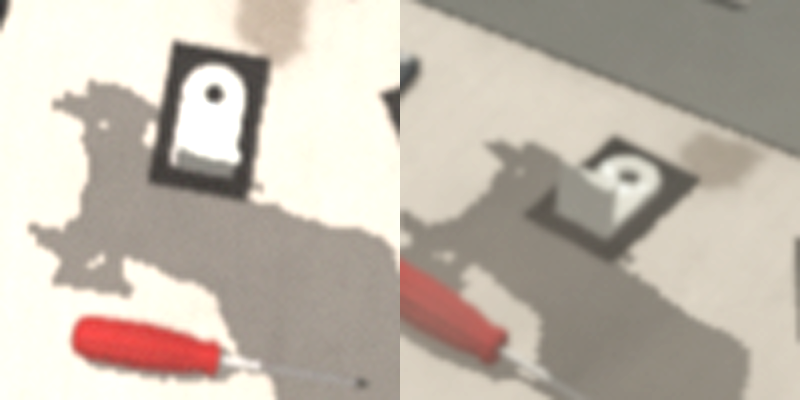

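The bracket sits on its outline, nose and hole at (213,92) top. The screwdriver runs from handle end (73,335) through the ferrule (220,360) to the tip (365,383).

```bash
python3 - <<'E'
from h import *
t=load("top8");s=load("scene8")
# bracket check: hole in the top view (z=10), ideal hole at pad +17.5
T=lambda p:(np.array(p)+.5)/4-.5+[253,145]
S=lambda p:(np.array(p)-[400,0]+.5)/4-.5+[250,175]
print("hole",plane(t,T([(214,93)]),10).round(1),plane(s,S([(628,177)]),10).round(1),"ideal",597.5+17.5*.9965,-124.4-17.5*.0837)
c={}
for i,n in((t,"t"),(s,"s")):
    h=cv2.cvtColor(i["color"],cv2.COLOR_BGR2HSV);m=(((h[...,0]<12)|(h[...,0]>168))&(h[...,1]>90)&(h[...,2]>40)).astype(np.uint8)
    l,lab,st,ce=cv2.connectedComponentsWithStats(m)
    p=proj(i,[[435,-91,16]])[0];k=min(range(1,l),key=lambda k:np.hypot(*(ce[k]-p))+(1e3 if st[k,4]<60 else 0))
    pts=np.argwhere(lab==k)[:,::-1].astype(float)
    W=plane(i,pts,16)[:,:2];mu=W.mean(0);d=cv2.fitLine(W.astype(np.float32),cv2.DIST_L2,0,.01,.01).ravel()[:2];d*=np.sign(d[1])
    u=(W-mu)@d;v=(W-mu)@[-d[1],d[0]]
    c[n]=[proj(i,[[*(mu+d*e),16]])[0] for e in(u.min(),0,u.max())]
    print(n,st[k,4],mu.round(1),"ang",np.degrees(np.arctan2(d[1],d[0])).round(1),u.min().round(),u.max().round(),"width",np.ptp(v).round(),[(mu+d*e).round(1) for e in(u.min(),u.max())])
print(tri(t,c["t"],s,c["s"]).round(1))
tp=T([(363,383)]);print("tip",plane(t,tp,0).round(1),plane(t,tp,16).round(1))
E
```

```text
hole [[ 614. -125.   10.]] [[ 612.5 -127.5   10. ]] ideal 614.93875 -125.86475
t 379 [432.6 -91.7] ang 86.2 -50.0 48.0 width 30.0 [array([ 429.2, -142. ]), array([435.8, -44.1])]
s 399 [435.3 -91. ] ang 79.9 -56.0 52.0 width 36.0 [array([ 425.6, -145.7]), array([444.5, -39.7])]
[[ 4.302e+02 -1.428e+02  1.020e+01  4.000e-01]
 [ 4.326e+02 -9.200e+01  1.870e+01  1.200e+00]
 [ 4.351e+02 -4.480e+01  2.580e+01  2.600e+00]]
tip [[ 425.8 -242.     0. ]] [[ 423.5 -238.9   16. ]]
```

Request:
{"api": "drive_tool", "payload": {
  "motion": [
    {"fingers": 1, "linear": [-0.0268, -0.0221, 0], "twist": 0},
    {"fingers": 1, "linear": [-0.0268, -0.0221, 0], "twist": 0},
    {"fingers": 1, "linear": [-0.0268, -0.0221, 0], "twist": 0},
    {"fingers": 1, "linear": [-0.0268, -0.0221, 0], "twist": 0},
    {"fingers": 1, "linear": [-0.0268, -0.0221, 0], "twist": 0}
  ]
}}

```text
clock: 23.52
eef_pos: [454.9, -82.6, 125.9]
tool_rot: [3.141, 0.001, 1.486]
force: [1.0, -1.0, -1.1]
width: 84.9
gripper_force: 0.0
```

Request:
{"api": "drive_tool", "payload": {
  "motion": [
    {"fingers": 1, "linear": [-0.0268, -0.0221, 0], "twist": -0.021},
    {"fingers": 0.8, "linear": [0, 0, 0.02], "twist": 0},
    {"fingers": 0.8, "linear": [0, 0, 0.025], "twist": 0},
    {"fingers": 0.8, "linear": [0, 0, 0.01], "twist": 0},
    {"fingers": 0.8, "linear": [0, 0, 0], "twist": 0}
  ]
}}

```text
clock: 23.93
eef_pos: [430.4, -106.5, 69.1]
tool_rot: [-3.138, -0.0, 1.505]
force: [0.0, -0.7, 0.3]
width: 68.6
gripper_force: 0.0
```

Request:
{"api": "drive_tool", "payload": {
  "motion": [
    {"fingers": 0.8, "linear": [0, 0, 0], "twist": 0},
    {"fingers": 0.8, "linear": [0, 0, 0], "twist": 0}
  ]
}}

```text
clock: 24.1
eef_pos: [432.4, -106.4, 71.2]
tool_rot: [3.141, 0.0, 1.506]
force: [0.5, -0.1, 0.6]
width: 68.5
gripper_force: 0.0
```

```bash
python3 go.py 432 -103.6 3 86.4
```

```text
t 24.1 p [ 432.4 -106.4   71.2] rpy [179.9   0.   86.3] w 68.5 gf 0 F [ 0.5 -0.1  0.6] q [ 0.05  0.65  0.18  2.21 -0.36  0.31  0.48]
lin mm (tool axes) [ 2.8 -0.7 68.2] twist -0.001
```

Request:
{"api": "drive_tool", "payload": {
  "motion": [
    {"fingers": 0.8, "linear": [0.003, -0.0007, 0.015], "twist": 0},
    {"fingers": 0.8, "linear": [0, 0, 0.015], "twist": 0},
    {"fingers": 0.8, "linear": [0, 0, 0.01], "twist": 0},
    {"fingers": 0.8, "linear": [0, 0, 0], "twist": 0},
    {"fingers": 0.8, "linear": [0, 0, 0], "twist": 0}
  ]
}}

```text
clock: 24.52
eef_pos: [431.1, -102.6, 34.5]
tool_rot: [-3.14, -0.0, 1.506]
force: [0.8, -0.2, 0.5]
width: 68.5
gripper_force: 0.0
```

```bash
python3 go.py 432 -103.6 3 86.4
```

```text
t 24.52 p [ 431.1 -102.6   34.5] rpy [-179.9   -0.    86.3] w 68.5 gf 0 F [ 0.8 -0.2  0.5] q [ 0.03  0.73  0.21  2.23 -0.62  0.24  0.73]
lin mm (tool axes) [-1.   1.  31.5] twist -0.002
```

Request:
{"api": "drive_tool", "payload": {
  "motion": [
    {"fingers": 0.8, "linear": [-0.001, 0.0005, 0.008], "twist": 0},
    {"fingers": 0.8, "linear": [0, 0, 0.007], "twist": 0},
    {"fingers": 0.8, "linear": [0, 0, 0.005], "twist": 0},
    {"fingers": 0.8, "linear": [0, 0, 0], "twist": 0},
    {"fingers": 0.8, "linear": [0, 0, 0], "twist": 0}
  ]
}}

```text
clock: 24.93
eef_pos: [431.5, -103.4, 14.6]
tool_rot: [-3.14, -0.001, 1.507]
force: [-0.1, 0.3, -0.4]
width: 68.2
gripper_force: 0.0
```

```bash
python3 go.py 432 -103.6 3 86.4
```

```text
t 24.93 p [ 431.5 -103.4   14.6] rpy [-1.799e+02 -1.000e-01  8.630e+01] w 68.2 gf 0 F [-0.1  0.3 -0.4] q [-0.01  0.78  0.27  2.23 -0.91  0.24  1.02]
lin mm (tool axes) [-0.2  0.5 11.6] twist -0.001
```

Request:
{"api": "drive_tool", "payload": {
  "motion": [
    {"fingers": 0.8, "linear": [0, 0, 0.005], "twist": 0},
    {"fingers": 0.8, "linear": [0, 0, 0.004], "twist": 0},
    {"fingers": 0.8, "linear": [0, 0, 0], "twist": 0},
    {"fingers": 0.8, "linear": [0, 0, 0], "twist": 0}
  ]
}}

```text
clock: 25.27
eef_pos: [431.3, -103.4, 5.5]
tool_rot: [-3.14, -0.002, 1.506]
force: [-0.5, 0.5, -0.6]
width: 68.1
gripper_force: 0.0
```

```bash
python3 go.py 432 -103.6 3 86.4
```

```text
t 25.27 p [ 431.3 -103.4    5.5] rpy [-1.799e+02 -1.000e-01  8.630e+01] w 68.1 gf 0 F [-0.5  0.5 -0.6] q [-0.02  0.8   0.28  2.23 -1.03  0.24  1.13]
lin mm (tool axes) [-0.1  0.7  2.5] twist -0.001
```

Request:
{"api": "drive_tool", "payload": {
  "motion": [
    {"fingers": 0.8, "linear": [0, 0.0005, 0.002], "twist": 0},
    {"fingers": 0.6, "linear": [0, 0, 0], "twist": 0},
    {"fingers": 0.5, "linear": [0, 0, 0], "twist": 0},
    {"fingers": 0.4, "linear": [0, 0, 0], "twist": 0},
    {"fingers": 0.2, "linear": [0, 0, 0], "twist": 0}
  ]
}}

```text
clock: 25.68
eef_pos: [431.8, -103.4, 3.3]
tool_rot: [-3.14, -0.002, 1.506]
force: [-1.0, -0.2, 7.2]
width: 28.4
gripper_force: 58.4
```

Request:
{"api": "drive_tool", "payload": {
  "motion": [
    {"fingers": 0, "linear": [0, 0, 0], "twist": 0},
    {"fingers": 0, "linear": [0, 0, 0], "twist": 0},
    {"fingers": 0, "linear": [0, 0, 0], "twist": 0},
    {"fingers": 0, "linear": [0, 0, 0], "twist": 0}
  ]
}}

```text
clock: 26.02
eef_pos: [431.8, -103.4, 3.3]
tool_rot: [-3.14, -0.002, 1.506]
force: [-0.7, 0.9, 5.3]
width: 28.2
gripper_force: 58.6
```

```bash
python3 go.py 432 -103.6 3 86.4
```

```text
t 26.02 p [ 431.8 -103.4    3.3] rpy [-1.799e+02 -1.000e-01  8.630e+01] w 28.2 gf 59 F [-0.7  0.9  5.3] q [-0.02  0.81  0.28  2.23 -1.05  0.24  1.15]
lin mm (tool axes) [-0.1  0.3  0.3] twist -0.002
```

Request:
{"api": "drive_tool", "payload": {
  "motion": [
    {"fingers": 0, "linear": [0, 0, -0.01], "twist": 0},
    {"fingers": 0, "linear": [0, 0, -0.02], "twist": 0},
    {"fingers": 0, "linear": [0, 0, -0.025], "twist": 0},
    {"fingers": 0, "linear": [0, 0, -0.025], "twist": 0},
    {"fingers": 0, "linear": [0, 0, -0.01], "twist": 0}
  ]
}}

```text
clock: 26.43
eef_pos: [432.3, -104.0, 95.1]
tool_rot: [-3.141, -0.001, 1.506]
force: [1.0, -0.1, -1.0]
width: 28.3
gripper_force: 59.4
```

Request:
{"api": "drive_tool", "payload": {
  "motion": [
    {"fingers": 0, "linear": [0, 0, 0], "twist": 0},
    {"fingers": 0, "linear": [0, 0, 0], "twist": 0}
  ]
}}

```text
clock: 26.6
eef_pos: [431.9, -103.2, 93.0]
tool_rot: [-3.14, -0.001, 1.507]
force: [0.5, 0.1, -2.2]
width: 28.5
gripper_force: 59.4
```

```bash
python3 go.py 445.1 182.8 60 97.3; python3 - <<'E'
from h import *
s=grab("scene","9");t=grab("top","9")
def up(i,x,y,r): return cv2.resize(i["color"][y-r:y+r,x-r:x+r],(400,400),interpolation=cv2.INTER_CUBIC)
cv2.imwrite("pics/d9.png",cv2.convertScaleAbs(np.hstack([up(t,300,225,50),up(s,270,235,60)]),alpha=1.4))
for n,i in(("t",t),("s",s)):
    h=cv2.cvtColor(i["color"],cv2.COLOR_BGR2HSV);m=(((h[...,0]<12)|(h[...,0]>168))&(h[...,1]>90)&(h[...,2]>40)).astype(np.uint8)
    l,lab,st,ce=cv2.connectedComponentsWithStats(m)
    print(n,[(ce[k].round(),st[k,4]) for k in range(1,l) if st[k,4]>20])
E
```

```text
t 26.6 p [ 431.9 -103.2   93. ] rpy [-1.799e+02 -1.000e-01  8.640e+01] w 28.5 gf 59 F [ 0.5  0.1 -2.2] q [-0.23  0.67  0.6   2.21 -0.83  0.5   0.96]
lin mm (tool axes) [286.2  -5.   33.4] twist -0.191
t [(array([163., 113.]), np.int32(75)), (array([410., 170.]), np.int32(28)), (array([285., 229.]), np.int32(45))]
s [(array([210., 149.]), np.int32(41)), (array([244., 220.]), np.int32(47)), (array([268., 228.]), np.int32(148)), (array([411., 250.]), np.int32(24))]
```

Request:
{"api": "drive_tool", "payload": {
  "motion": [
    {"fingers": 0, "linear": [0.0318, -0.0006, 0], "twist": 0},
    {"fingers": 0, "linear": [0.0318, -0.0006, 0], "twist": 0},
    {"fingers": 0, "linear": [0.0318, -0.0006, 0], "twist": 0},
    {"fingers": 0, "linear": [0.0318, -0.0006, 0], "twist": 0},
    {"fingers": 0, "linear": [0.0318, -0.0006, 0], "twist": 0}
  ]
}}

```text
clock: 27.12
eef_pos: [438.1, 56.4, 92.0]
tool_rot: [-3.137, -0.001, 1.505]
force: [0.6, -0.3, -1.0]
width: 28.2
gripper_force: 59.4
```

Request:
{"api": "drive_tool", "payload": {
  "motion": [
    {"fingers": 0, "linear": [0.0318, -0.0006, 0], "twist": 0},
    {"fingers": 0, "linear": [0.0318, -0.0006, 0], "twist": 0},
    {"fingers": 0, "linear": [0.0318, -0.0006, 0], "twist": 0},
    {"fingers": 0, "linear": [0.0318, -0.0006, 0], "twist": 0},
    {"fingers": 0, "linear": [0, 0, 0], "twist": -0.095}
  ]
}}

```text
clock: 27.53
eef_pos: [443.2, 190.3, 91.2]
tool_rot: [-3.136, -0.005, 1.613]
force: [-0.8, -0.0, -2.1]
width: 28.1
gripper_force: 59.4
```

Request:
{"api": "drive_tool", "payload": {
  "motion": [
    {"fingers": 0, "linear": [0, 0, 0.01], "twist": -0.096},
    {"fingers": 0, "linear": [0, 0, 0.02], "twist": 0},
    {"fingers": 0, "linear": [0, 0, 0.01], "twist": 0},
    {"fingers": 0, "linear": [0, 0, 0], "twist": 0},
    {"fingers": 0, "linear": [0, 0, 0], "twist": 0}
  ]
}}

```text
clock: 27.95
eef_pos: [443.8, 181.7, 52.3]
tool_rot: [-3.136, -0.001, 1.696]
force: [-0.8, 0.3, -1.1]
width: 28.2
gripper_force: 59.5
```

```bash
python3 go.py 445.1 182.8 7.5 97.3
```

```text
t 27.95 p [443.8 181.7  52.3] rpy [-1.797e+02 -1.000e-01  9.720e+01] w 28.2 gf 59 F [-0.8  0.3 -1.1] q [-0.8   0.78  0.55  2.13 -0.9   0.49  0.58]
lin mm (tool axes) [ 0.8  1.6 44.8] twist -0.002
```

Request:
{"api": "drive_tool", "payload": {
  "motion": [
    {"fingers": 0, "linear": [0.0008, 0.0016, 0.012], "twist": 0},
    {"fingers": 0, "linear": [0, 0, 0.012], "twist": 0},
    {"fingers": 0, "linear": [0, 0, 0.008], "twist": 0},
    {"fingers": 0, "linear": [0, 0, 0.004], "twist": 0},
    {"fingers": 0, "linear": [0, 0, 0], "twist": 0}
  ]
}}

```text
clock: 28.37
eef_pos: [445.8, 183.2, 16.9]
tool_rot: [-3.138, -0.002, 1.697]
force: [-0.2, -0.1, -0.7]
width: 28.4
gripper_force: 59.4
```

Request:
{"api": "drive_tool", "payload": {
  "motion": [
    {"fingers": 0, "linear": [0, 0, 0], "twist": 0},
    {"fingers": 0, "linear": [0, 0, 0], "twist": 0}
  ]
}}

```text
clock: 28.53
eef_pos: [446.4, 183.5, 17.8]
tool_rot: [-3.14, -0.002, 1.697]
force: [0.9, -0.2, -0.6]
width: 28.4
gripper_force: 59.4
```

```bash
python3 go.py 445.1 182.8 7.5 97.3
```

```text
t 28.53 p [446.4 183.5  17.8] rpy [-1.799e+02 -1.000e-01  9.720e+01] w 28.4 gf 59 F [ 0.9 -0.2 -0.6] q [-0.74  0.83  0.45  2.13 -0.98  0.4   0.64]
lin mm (tool axes) [-0.5 -1.3 10.3] twist -0.001
```

Request:
{"api": "drive_tool", "payload": {
  "motion": [
    {"fingers": 0, "linear": [-0.0005, -0.0013, 0.004], "twist": 0},
    {"fingers": 0, "linear": [0, 0, 0.003], "twist": 0},
    {"fingers": 0, "linear": [0, 0, 0.002], "twist": 0},
    {"fingers": 0, "linear": [0, 0, 0], "twist": 0},
    {"fingers": 0, "linear": [0, 0, 0], "twist": 0}
  ]
}}

```text
clock: 28.95
eef_pos: [444.8, 182.8, 8.2]
tool_rot: [-3.139, -0.002, 1.697]
force: [-0.8, 0.7, -0.5]
width: 28.1
gripper_force: 59.4
```

```bash
python3 go.py 445.1 182.8 7.5 97.3
```

```text
t 28.95 p [444.8 182.8   8.2] rpy [-1.799e+02 -1.000e-01  9.730e+01] w 28.1 gf 59 F [-0.8  0.7 -0.5] q [-0.72  0.84  0.42  2.14 -1.    0.37  0.66]
lin mm (tool axes) [-0.   0.3  0.7] twist -0.001
```

Down the last bit, release gently, rise and move clear.

Request:
{"api": "drive_tool", "payload": {
  "motion": [
    {"fingers": 0, "linear": [0, 0.0003, 0.0009], "twist": 0},
    {"fingers": 0, "linear": [0, 0, 0], "twist": 0},
    {"fingers": 0.4, "linear": [0, 0, 0], "twist": 0},
    {"fingers": 0.7, "linear": [0, 0, 0], "twist": 0},
    {"fingers": 0.7, "linear": [0, 0, 0], "twist": 0}
  ]
}}

```text
clock: 29.37
eef_pos: [445.3, 182.9, 7.6]
tool_rot: [-3.14, -0.002, 1.697]
force: [-0.4, -1.0, -0.4]
width: 56.7
gripper_force: 0.0
```

Request:
{"api": "drive_tool", "payload": {
  "motion": [
    {"fingers": 0.7, "linear": [0, 0, -0.01], "twist": 0},
    {"fingers": 0.7, "linear": [0, 0, -0.03], "twist": 0},
    {"fingers": 0.7, "linear": [0, 0, -0.035], "twist": 0},
    {"fingers": 0.7, "linear": [0, 0, -0.035], "twist": 0},
    {"fingers": 0.7, "linear": [0, 0, -0.03], "twist": 0}
  ]
}}

```text
clock: 29.78
eef_pos: [445.4, 182.4, 149.4]
tool_rot: [-3.14, -0.002, 1.697]
force: [1.7, -0.0, -0.3]
width: 59.7
gripper_force: 0.0
```

Request:
{"api": "drive_tool", "payload": {
  "motion": [
    {"fingers": 0.7, "linear": [0.03, 0, -0.02], "twist": 0},
    {"fingers": 0.7, "linear": [0.035, 0, 0], "twist": 0},
    {"fingers": 0.7, "linear": [0.035, 0, 0], "twist": 0},
    {"fingers": 0.7, "linear": [0.035, 0, 0], "twist": 0},
    {"fingers": 0.7, "linear": [0.035, 0, 0], "twist": 0}
  ]
}}

```text
clock: 30.2
eef_pos: [423.3, 353.1, 168.1]
tool_rot: [-3.139, -0.003, 1.698]
force: [0.7, 0.2, -0.6]
width: 59.8
gripper_force: 0.0
```

Request:
{"api": "drive_tool", "payload": {
  "motion": [
    {"fingers": 0.7, "linear": [0.035, 0, 0], "twist": 0},
    {"fingers": 0.7, "linear": [0.035, 0, 0], "twist": 0},
    {"fingers": 0.7, "linear": [0.035, 0, 0], "twist": 0},
    {"fingers": 0.7, "linear": [0, 0, 0], "twist": 0},
    {"fingers": 0.7, "linear": [0, 0, 0], "twist": 0}
  ]
}}

```text
clock: 30.62
eef_pos: [409.3, 457.7, 167.2]
tool_rot: [-3.139, -0.002, 1.703]
force: [-0.0, -0.9, 0.1]
width: 59.5
gripper_force: 0.0
```

```bash
python3 go.py; python3 - <<'E'
from h import *
s=grab("scene","f");t=grab("top","f")
a=cv2.resize(t["color"][120:260,130:430],None,fx=2.66,fy=2.66,interpolation=cv2.INTER_CUBIC)
b=cv2.resize(s["color"][185:245,140:240],(390,226),interpolation=cv2.INTER_CUBIC)
c=cv2.resize(t["color"][195:235,155:255],(408,226),interpolation=cv2.INTER_CUBIC)
cv2.imwrite("pics/f.png",np.vstack([a,np.hstack([b,c])]))
for n,i in(("t",t),("s",s)):
    h=cv2.cvtColor(i["color"],cv2.COLOR_BGR2HSV);m=(((h[...,0]<12)|(h[...,0]>168))&(h[...,1]>90)&(h[...,2]>40)).astype(np.uint8)
    l,lab,st,ce=cv2.connectedComponentsWithStats(m);p=proj(i,[[444,193,20]])[0]
    k=min(range(1,l),key=lambda k:np.hypot(*(ce[k]-p))+(1e3 if st[k,4]<60 else 0))
    W=plane(i,np.argwhere(lab==k)[:,::-1].astype(float),20)[:,:2];mu=W.mean(0);d=cv2.fitLine(W.astype(np.float32),2,0,.01,.01).ravel()[:2];d*=np.sign(d[1]);u=(W-mu)@d
    print(n,mu.round(1),np.degrees(np.arctan2(d[1],d[0])).round(1),u.min().round(),u.max().round(),"ideal",450.2-.127*51.5,143.1+.992*51.5,97.3)
E
```

```text
t 30.62 p [409.3 457.7 167.2] rpy [-1.798e+02 -1.000e-01  9.750e+01] w 59.5 gf 0 F [-0.  -0.9  0.1] q [-1.35  0.79  0.82  1.7  -0.69  0.96 -0.13]
t [444.1 196.3] 96.7 -52.0 50.0 ideal 443.6595 194.188 97.3
s [444.1 193.6] 90.0 -59.0 56.0 ideal 443.6595 194.188 97.3
```

View pics/f.png

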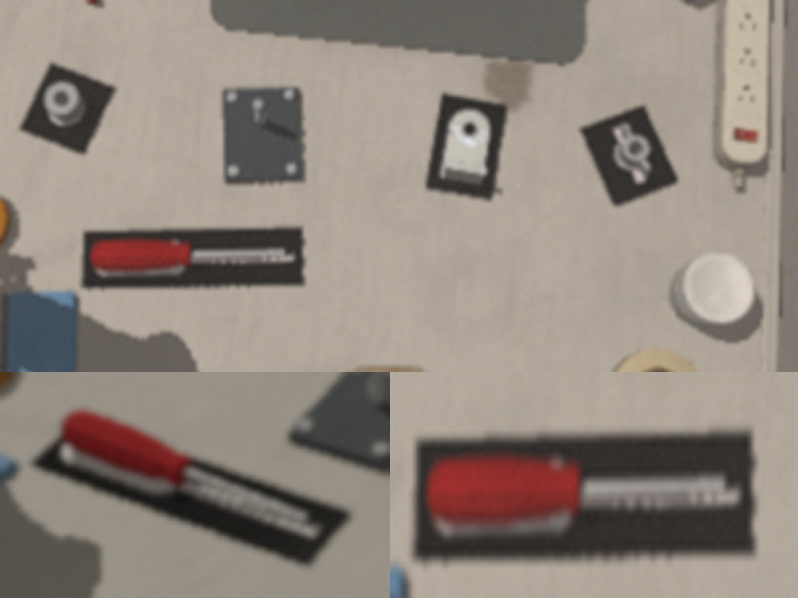

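The final picture shows the spacer, bracket, nut and screwdriver each on its outline, with the stud bare at (258,105). The jar at (717,290) has not moved. Handing in.

```bash
python3 -c "
from cell import ctrl
print(ctrl.finish_job())"
```

```text
the job is handed in; nothing more can be done
None
```

The stud is stripped in the order asked, the wing nut, spacer, bracket and screwdriver each sit within about 2 mm of their outlines by the camera, the jar and tape were left alone, and the job was handed in after about 31 s of robot time.

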